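Clear the staining bench: file the slide trays and pack the stains

TASK

The slides are dry: clear the staining bench by standing every blue slide tray from the drying stand upright in the storage rack, white strip on top, one tray to a free slot (either face forward), fully down and not sticking out of the rack's ends. Pack the stain bottles and jars, however many are out, into the white basket, all upright and flat on its floor; the order is up to you. Leave the tray already filed, the wash bottle and the culture dish where they are.

Things in the scene. Friction and masses are not known exactly. Their poses are not given: they have to be found in the camera images.
- tray1: flat blue plastic slide tray, 10 mm thick, 110 mm long, 90 mm high, glass slides on both faces, white strip along the top edge. Origin: middle of its lower long edge; x = thickness, y = along the length, z = up its height to the top edge. 0.12 kg. Starts on the drying stand, leaning 0.45 rad from upright; three or four of the four are present.
- tray2: flat blue plastic slide tray, 10 mm thick, 110 mm long, 90 mm high, glass slides on both faces, white strip along the top edge. Origin: middle of its lower long edge; x = thickness, y = along the length, z = up its height to the top edge. 0.12 kg. Starts on the drying stand, leaning 0.45 rad from upright; three or four of the four are present.
- tray3: flat blue plastic slide tray, 10 mm thick, 110 mm long, 90 mm high, glass slides on both faces, white strip along the top edge. Origin: middle of its lower long edge; x = thickness, y = along the length, z = up its height to the top edge. 0.12 kg. Starts on the drying stand, leaning 0.45 rad from upright; three or four of the four are present.
- tray4: flat blue plastic slide tray, 10 mm thick, 110 mm long, 90 mm high, glass slides on both faces, white strip along the top edge. Origin: middle of its lower long edge; x = thickness, y = along the length, z = up its height to the top edge. 0.12 kg. Starts on the drying stand, leaning 0.45 rad from upright; three or four of the four are present.
- filed1: flat green plastic slide tray, 10 mm thick, 110 mm long, 90 mm high, glass slides on both faces, white strip along the top edge. Origin: middle of its lower long edge; x = thickness, y = along the length, z = up its height to the top edge. 0.12 kg. Already filed upright in a slot of the rack; one of the three is present. To be left where it is.
- filed2: flat green plastic slide tray, 10 mm thick, 110 mm long, 90 mm high, glass slides on both faces, white strip along the top edge. Origin: middle of its lower long edge; x = thickness, y = along the length, z = up its height to the top edge. 0.12 kg. Already filed upright in a slot of the rack; one of the three is present. To be left where it is.
- filed3: flat green plastic slide tray, 10 mm thick, 110 mm long, 90 mm high, glass slides on both faces, white strip along the top edge. Origin: middle of its lower long edge; x = thickness, y = along the length, z = up its height to the top edge. 0.12 kg. Already filed upright in a slot of the rack; one of the three is present. To be left where it is.
- rack: white slotted rack, fixed, 260 (its x) by 120 (its y) by 52 mm high. Origin: centre of its underside. Five slots run right across it along y, open above and at both ends, centred at x = -100, -50, 0, 50, 100 mm; each 15 mm wide, floor 10 mm above the origin, solid dividers between them up to 52 mm. It may stand on either side of the bench.
- dryer: metal drying stand, fixed, 280 (its x) by 125 mm (its y). Origin: centre of its underside. Four places at x = -65, -5, 55, 115 mm, z = 20 mm (where a tray's origin is): a foot ledge with a 6 mm lip at +x and a 43 mm back wall, on which a tray leans 0.45 rad from upright, top towards -x; it lifts out along its own z. It may stand on either side of the bench.
- basket: white open basket, fixed, square, 132 mm by 132 mm inside, walls and floor 5 mm thick, 45 mm high overall. Origin: centre of its underside; x and y along its sides. It holds four containers in two rows of two.
- bottle1: round amber stain bottle, body 60 mm diameter and 55 mm high, with 32 mm of solid cap: 34 mm diameter, from 55 mm to 87 mm above the origin. Origin: centre of the underside, z up. About 0.25 kg, most of it in the thick base, so it hardly tips. Starts upright on the bench; three or four of the four containers are present.
- bottle2: round blue stain bottle, body 60 mm diameter and 55 mm high, with 32 mm of solid cap: 34 mm diameter, from 55 mm to 87 mm above the origin. Origin: centre of the underside, z up. About 0.25 kg, most of it in the thick base, so it hardly tips. Starts upright on the bench; three or four of the four containers are present.
- jar1: square grey stain jar, body 58 by 58 mm (sides along its x and y) and 55 mm high, with 32 mm of solid cap: 34 mm diameter, from 55 mm to 87 mm above the origin. Origin: centre of the underside, z up. About 0.25 kg, most of it in the thick base, so it hardly tips. Starts upright on the bench; three or four of the four containers are present. Its cap is red.
- jar2: square yellow stain jar, body 58 by 58 mm (sides along its x and y) and 55 mm high, with 32 mm of solid cap: 34 mm diameter, from 55 mm to 87 mm above the origin. Origin: centre of the underside, z up. About 0.25 kg, most of it in the thick base, so it hardly tips. Starts upright on the bench; three or four of the four containers are present. Its cap is black.
- washbottle: white wash bottle, 68 mm diameter, 170 mm high, on the far part of the bench; a bystander. Origin: centre of its underside.
- dish: closed culture dish, 90 mm diameter, 15 mm high, on the far part of the bench; a bystander. Origin: centre of its underside.

How it is judged (in metres and radians):
At the end, for the whole second after the job is handed in: Each blue tray in a rack slot: underside within 6 mm of the slot floor, upright and square within 0.2 rad, centred along the slot within 20 mm. Each bottle and jar in the basket, underside under 12 mm above the basket's, upright within 0.12 rad. All at rest (x of tray1 in the frame of rack between -0.115 and 0.115 m and y of tray1 in the frame of rack between -0.02 and 0.02 m and z of tray1 in the frame of rack between 0.004 and 0.016 m and angle between each of tray1, tray2, tray3, tray4's own z axis and vertical below 0.2 rad and angle between the x axis of each of tray1, tray2, tray3, tray4 and the x axis of rack, either way round below 0.2 rad and linear speed of each of tray1, tray2, tray3, tray4, bottle1, bottle2, jar1, jar2 below 0.02 m/s and x of tray2 in the frame of rack between -0.115 and 0.115 m and y of tray2 in the frame of rack between -0.02 and 0.02 m and z of tray2 in the frame of rack between 0.004 and 0.016 m and x of tray3 in the frame of rack between -0.115 and 0.115 m and y of tray3 in the frame of rack between -0.02 and 0.02 m and z of tray3 in the frame of rack between 0.004 and 0.016 m and x of tray4 in the frame of rack between -0.115 and 0.115 m and y of tray4 in the frame of rack between -0.02 and 0.02 m and z of tray4 in the frame of rack between 0.004 and 0.016 m and x of bottle1 in the frame of basket between -0.042 and 0.042 m and y of bottle1 in the frame of basket between -0.042 and 0.042 m and z of bottle1 in the frame of basket between 0 and 0.012 m and angle between each of bottle1, bottle2, jar1, jar2's own z axis and vertical below 0.12 rad and x of bottle2 in the frame of basket between -0.042 and 0.042 m and y of bottle2 in the frame of basket between -0.042 and 0.042 m and z of bottle2 in the frame of basket between 0 and 0.012 m and x of jar1 in the frame of basket between -0.042 and 0.042 m and y of jar1 in the frame of basket between -0.042 and 0.042 m and z of jar1 in the frame of basket between 0 and 0.012 m and x of jar2 in the frame of basket between -0.042 and 0.042 m and y of jar2 in the frame of basket between -0.042 and 0.042 m and z of jar2 in the frame of basket between 0 and 0.012 m); the robot touches nothing.
It fails at once if the tray already filed was shifted by more than 25 mm (distance of any of filed1, filed2, filed3 from where it was at the start of the episode above 0.025 m).
It fails at once if the wash bottle or the culture dish was moved by more than 30 mm (distance of any of washbottle, dish from where it was at the start of the episode above 0.03 m).
Of tray1, tray2, tray3, tray4 only 3 to 4 are there at a start; the rules pass over those that are not, and their reading is None.
Of filed1, filed2, filed3 only 1 to 1 are there at a start; the rules pass over those that are not, and their reading is None.
Of bottle1, bottle2, jar1, jar2 only 3 to 4 are there at a start; the rules pass over those that are not, and their reading is None.
At some moment in a run one of bottle1, bottle2, jar1, jar2 may be knocked a few centimetres aside while the robot is not near it.
It also fails if it takes over 208 s, if anything falls off the work surface, if the arm or the gripper's body presses on something with over 40 N, if the wrist force passes 120 N, or if a joint passes its speed limit or range.

ROBOT

A 6-joint arm with a two-finger parallel gripper is mounted at the origin on the work surface. World frame = base frame: x ahead of the robot, y to its left, z up, the work surface at z = 0. Lengths are in mm, angles in rad, forces in N, time in s.
With the tool pointing down it reaches from about 275 to 750 mm from the base axis. Payload 10.2 kg.
Tool frame: the origin (TCP) lies between the finger pads; the fingertips stand 25 mm ahead of it and the grasp point (between the pads) lies 6 mm ahead of it; z points along the fingers, y is the line along which they close (so a half turn about z gives the same grasp; the last joint's range is limited). The gripper opens to 85 mm and grips with 20 to 120 N. Pads are 22 mm wide; open, the fingers measure 114 mm over their backs; the gripper's body (76 mm by 85 mm) begins 54 mm behind the grasp point. The pads swing forward as they close: fully open they stand 13 mm farther back than shut.
Start: joints at [1.051, 0.313, 1.498, -0, 1.331, -0.223], TCP at [153.555, 502.048, 256.294] pointing down, gripper open.
Joint ranges: [-2.94, 2.94], [-0.97, 2.17], [0.19, 2.56], [-1.23, 4.37], [0.02, 3.11], [-2.88, 2.88]. Speed limits (rad/s): [2.39, 2.39, 3.01, 3.14, 3.14, 3.14].

INTERFACE

Orientations are given as a unit quaternion [w, x, y, z].
In Python, from rig import ctrl, eyes, finish_job gives the robot as it stands.
- The arm moves only by the tool step_arm, never from a script. Its argument "increments" is a list of rows, each an object of numbers: "dx", "dy", "dz": the shift along the tool's x, y, z in units of 25 mm (1.0 is 25 mm); "wx", "wy", "wz": the turn, a rotation vector about the tool's x, y, z in units of 6 degrees (1.0 is 6 degrees). A call has 1 to 5 rows; each row shifts and turns the commanded pose from where the row before left it, along the tool's axes as they then stand; what a row does not reach is not made up. A row lasts 1/10 s, in which the tool goes at most 50 mm and 8.59 degrees, less where a joint would pass 70% of its speed; a pose out of reach is approached as far as the arm can. A call is refused whole if a number of a shift passes 1 or a number of a turn 1, either way. A call with a gripper value outside its range is refused whole. "fingers" is the finger opening in mm, from 0 to 85.4, set as the call begins (left out, the last holds). The fingers move at their own pace and stop on an object; "squeeze" is the grip in N (left out, the last holds). Time passes only in rows, so rows that do not move let the fingers close. It gives the time, the measured TCP pose, the force, the opening and the grip force at its end, in the units of the state.
- ctrl.sense(): the state, without advancing time (a new reading comes with each control period).
- eyes.capture(name): name is "scene" or "side" or "wrist"; returns a dict with "frame" (400x640x3 uint8, blue, green, red), "fx", "fy", "cx", "cy" (pixels), "k1" (the pictures are not rectified: a ray, as slopes to the right and down, at radius r is drawn at 1 + k1 r^2 times it, then the intrinsics apply), "R" (3x3) and "t" (3): a world point X has camera coordinates R X + t; the wrist camera has in their place "tool_from_camera" (4x4, takes a point from camera to tool coordinates, whose origin is the TCP and whose axes are the flange's). Camera axes: x right, y down, z forward; pixel columns grow to the right and rows downward; lengths in mm; the calibration is good to about 2 mm. A picture is of the moment at which its call begins: read the wrist's pose just before it. There is no depth.
- finish_job(): hands the job in; it is judged then, once.
Trained networks look in the newest picture that a camera, given by its name, has taken for a name from the list of things; names that differ only in an ending like _2 or _b are one class to them, and where a whole thing is asked for, a point or a joint stands for the part that bears it (a point fixed in the world has none). Each returns a list of dicts, best first, with "p" (0 to 1); they miss things now and then, are a little off and sometimes report something else, mostly with a low value. They report only what shows in the picture. A call takes as long as a camera call.
- eyes.cut_out(camera, label): "mask" (400x640 bool, what is visible of it).
- eyes.landmark_of(camera, label): "point" ([x, y, z] in mm, in the coordinates of the camera as it stood for that picture, good to about 4 mm: a listed point, or the origin of a listed thing).
The state is a dict: "time_s": time; "joints": joint angles; "dq": joint speeds; "tau": joint torques, N m; "eef_pos": TCP position; "ee_rot": TCP orientation; "force": force on the tool from outside, world axes, zero at the start; "wrist_torque": the same for the moment, N m; "grip_width": opening from 0.0 (shut) to 1.0 (fully open); "grip_force": force on a finger pad.
Only numpy, scipy, OpenCV 4.12 (cv2) and the standard library are available. Lean on these libraries where they do the work, as an engineer would, in place of code of your own. Each camera call takes 0.05 s, during which the arm holds its last target. There are 200 camera calls.

## Working session

There is one attempt and no reset: what is moved stays moved. The work goes in short steps, Python scripts to look and compute and a tool call to move; the robot and the scene stay as the last step left them, time stands still between calls to the robot, and variables do not carry over. Pictures are saved under pics/ and viewed, at most 14 in all, crops included, and the job is handed in when it is done.

Besides the shell and the picture viewer there is one more tool, called as name(argument=value, ...), one argument or row to a line, values as JSON. step_arm: Moves the arm, as the interface text tells. Its arguments: {"type":"object","properties":{"increments":{"type":"array"},"fingers":{"type":"number"},"squeeze":{"type":"number"}},"required":["increments"]}

```bash
ls; mkdir -p pics
cat > h.py <<'E'
import numpy as np, cv2
from rig import ctrl, eyes, finish_job
from scipy.spatial.transform import Rotation as Ro
def rot(s): w,x,y,z=s["ee_rot"]; return Ro.from_quat([x,y,z,w]).as_matrix()
def cam(name):
    s=ctrl.sense(); c=eyes.capture(name)
    if "R" in c: R=np.array(c["R"]).T; o=-R@np.array(c["t"])
    else:
        T=np.array(c["tool_from_camera"]); W=rot(s); R=W@T[:3,:3]; o=W@T[:3,3]+np.array(s["eef_pos"])
    c["Rw"],c["o"]=R,o; return c
def lm(name,c,label):
    return [(round(d["p"],2),(c["Rw"]@np.array(d["point"])+c["o"]).round(1).tolist()) for d in eyes.landmark_of(name,label)]
def ray(c,uv,z):
    K=np.array([[c["fx"],0,c["cx"]],[0,c["fy"],c["cy"]],[0,0,1.]])
    p=cv2.undistortPoints(np.array(uv,float).reshape(-1,1,2),K,np.array([c["k1"],0,0,0.])).reshape(-1,2)
    d=np.c_[p,np.ones(len(p))]@c["Rw"].T
    return c["o"]+d*((z-c["o"][2])/d[:,2])[:,None]
def proj(c,X):
    K=np.array([[c["fx"],0,c["cx"]],[0,c["fy"],c["cy"]],[0,0,1.]])
    q=(np.array(X,float).reshape(-1,3)-c["o"])@c["Rw"]
    return cv2.projectPoints(q,np.zeros(3),np.zeros(3),K,np.array([c["k1"],0,0,0.]))[0].reshape(-1,2)
E
cat > a.py <<'E'
from h import *
print(ctrl.sense())
for n in ["scene","side","wrist"]:
    c=cam(n); cv2.imwrite(f"pics/{n}0.png",c["frame"]); print(n,c["o"].round(),c["Rw"].round(2).tolist(),c["fx"],c["k1"])
    for l in "tray1 tray2 tray3 tray4 filed1 rack dryer basket bottle1 bottle2 jar1 jar2 washbottle dish".split():
        print(l,lm(n,c,l)[:5])
E
python3 a.py
```

```text
pics
{'time_s': 0.0, 'joints': array([ 1.05055974e+00,  3.13428022e-01,  1.49844729e+00, -1.31569949e-08,
        1.33099755e+00, -2.23399696e-01]), 'dq': array([ 0.00013394, -0.0017226 ,  0.00168681,  0.00029992,  0.00034082,
        0.00089557]), 'tau': array([ 4.80710605e-04, -4.12266719e+01, -2.59742653e+01, -1.65780484e-04,
        4.14381473e-03,  2.01831904e-05]), 'eef_pos': array([153.45529403, 501.83204105, 255.74246152]), 'ee_rot': array([-2.32549368e-04,  1.47874120e-01,  9.89005983e-01, -5.96364837e-04]), 'force': array([ 0.52682205, -0.53141116, -0.19495432]), 'wrist_torque': array([-0.02092337,  0.04530958, -0.0012038 ]), 'grip_force': 0.0, 'grip_width': 1.0034931124114284}
scene [1231.  213.  921.] [[-0.31, 0.75, -0.58], [0.95, 0.25, -0.18], [0.0, -0.61, -0.79]] 432.16713068230166 -0.07370637665257924
tray1 [(0.82, [635.7, 290.4, 22.3]), (0.68, [573.8, 297.5, 24.1]), (0.21, [632.0, 15.3, -3.4])]
tray2 [(0.82, [635.7, 290.4, 22.3]), (0.68, [573.8, 297.5, 24.1]), (0.21, [632.0, 15.3, -3.4])]
tray3 [(0.82, [635.7, 290.4, 22.3]), (0.68, [573.8, 297.5, 24.1]), (0.21, [632.0
[... 1310 characters left out ...]
]
dryer [(0.62, [519.0, 296.4, -0.8])]
basket [(0.96, [626.1, 12.1, 2.6]), (0.63, [781.1, -169.0, 1.0])]
bottle1 [(0.93, [478.2, -46.9, 2.8]), (0.58, [457.7, 56.0, 2.2])]
bottle2 [(0.93, [478.2, -46.9, 2.8]), (0.58, [457.7, 56.0, 2.2])]
jar1 [(0.97, [481.1, 134.9, 2.7]), (0.81, [469.9, -142.2, 3.7])]
jar2 [(0.97, [481.1, 134.9, 2.7]), (0.81, [469.9, -142.2, 3.7])]
washbottle [(0.58, [784.4, 158.4, 3.0])]
dish [(0.75, [781.5, -166.6, 0.8])]
wrist [ 76. 526. 374.] [[0.29, 0.91, 0.3], [0.96, -0.28, -0.09], [0.0, 0.31, -0.95]] 324.25306842023485 0.01439372695595735
tray1 []
tray2 []
tray3 []
tray4 []
filed1 []
rack []
dryer []
basket []
bottle1 []
bottle2 []
jar1 []
jar2 []
washbottle []
dish []
```

View pics/scene0.png

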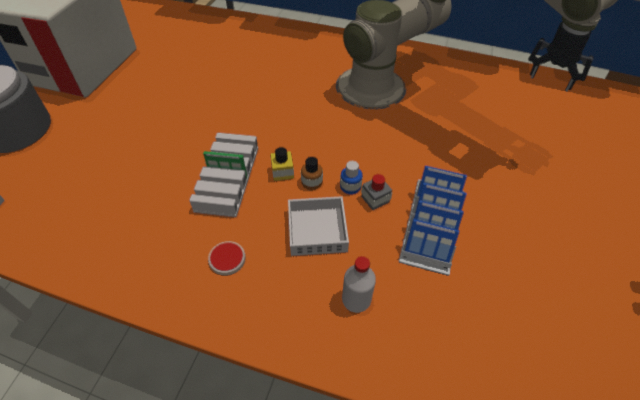

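View pics/side0.png

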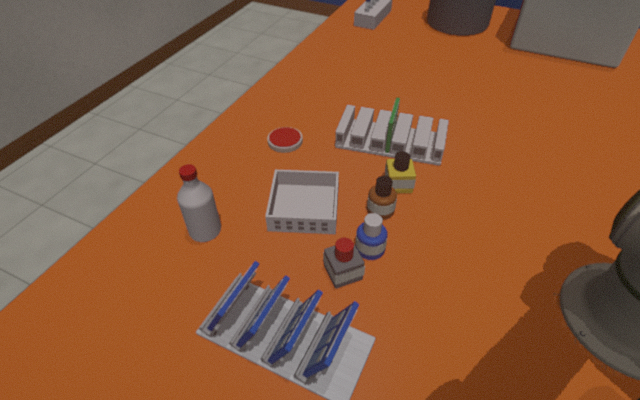

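The scene has four blue trays (side view about x 210–350, y 265–380), and the green filed tray is in the middle slot of the rack. Four containers are out, at scene pixels (282,165), (312,173), (351,178) and (377,190). I'll turn the tool square to the world and move over the dryer.

step_arm(
  increments=[
    {"wz": 1},
    {"wz": 1},
    {"wz": 1},
    {"wz": 1},
    {"wz": 1},
  ],
)

```text
invalid input at $.increments[0]: expected keys dx, dy, dz, wx, wy, wz
```

step_arm(
  increments=[
    {"wz": 1},
    {"wz": 1},
    {"wz": 1},
    {"wz": 1},
    {"wz": 1},
  ],
)

```text
invalid input at $.increments[0]: expected keys dx, dy, dz, wx, wy, wz
```

step_arm(
  increments=[
    {"wz": 1},
    {"wz": 1},
    {"wz": 0.17},
    {"dz": -0.8},
    {"dz": -0.8},
  ],
)

```text
invalid input at $.increments[0]: expected keys dx, dy, dz, wx, wy, wz
```

step_arm(
  increments=[
    {"dx": -0.4,"dy": 1},
    {"dx": -0.4,"dy": 1},
    {"dx": -0.4,"dy": 1},
    {"dx": -0.4,"dy": 1},
    {"dx": -0.4,"dy": 1},
  ],
)

```text
invalid input at $.increments[0]: expected keys dx, dy, dz, wx, wy, wz
```

step_arm(
  increments=[
    {"dx": -0.4,"dy": 1},
    {"dx": -0.4,"dy": 1},
    {"dx": -0.4,"dy": 1},
    {"dx": -0.4,"dy": 1},
    {"dx": -0.4,"dy": 1},
  ],
)

```text
invalid input at $.increments[0]: expected keys dx, dy, dz, wx, wy, wz
```

step_arm(
  increments=[
    {"dx": -0.5,"dy": 1},
    {"dx": -0.5,"dy": 1},
    {"dx": -0.5,"dy": 1},
    {"dx": -0.5,"dy": 1},
    {},
  ],
)

```text
invalid input at $.increments[0]: expected keys dx, dy, dz, wx, wy, wz
```

step_arm(
  increments=[
    {"dx": 0,"dy": 0,"dz": 0,"wx": 0,"wy": 0,"wz": 1},
    {"dx": 0,"dy": 0,"dz": 0,"wx": 0,"wy": 0,"wz": 1},
    {"dx": 0,"dy": 0,"dz": 0,"wx": 0,"wy": 0,"wz": 1},
    {"dx": 0,"dy": 0,"dz": 0,"wx": 0,"wy": 0,"wz": 1},
    {"dx": 0,"dy": 0,"dz": 0,"wx": 0,"wy": 0,"wz": 1},
  ],
)

```text
time_s: 2.75
eef_pos: [153.6, 502.0, 256.3]
ee_rot: [-0.0, 0.401, 0.916, -0.0]
force: [0.9, 0.3, -0.1]
grip_width: 1.001
grip_force: 0.0
```

step_arm(
  increments=[
    {"dx": 0,"dy": 0,"dz": 0,"wx": 0,"wy": 0,"wz": 1},
    {"dx": 0,"dy": 0,"dz": 0,"wx": 0,"wy": 0,"wz": 1},
    {"dx": 0,"dy": 0,"dz": 0,"wx": 0,"wy": 0,"wz": 1},
    {"dx": 0,"dy": 0,"dz": 0,"wx": 0,"wy": 0,"wz": 1},
    {"dx": 0,"dy": 0,"dz": 0,"wx": 0,"wy": 0,"wz": 1},
  ],
)

```text
time_s: 3.25
eef_pos: [153.6, 502.0, 256.3]
ee_rot: [0.0, 0.624, 0.781, -0.0]
force: [-0.0, -0.3, -0.6]
grip_width: 0.999
grip_force: 0.0
```

step_arm(
  increments=[
    {"dx": 0,"dy": 0,"dz": 0,"wx": 0,"wy": 0,"wz": 1},
    {"dx": 0,"dy": 0,"dz": 0,"wx": 0,"wy": 0,"wz": 1},
    {"dx": 0,"dy": 0,"dz": 0,"wx": 0,"wy": 0,"wz": 0.17},
    {"dx": 0,"dy": 0,"dz": -1,"wx": 0,"wy": 0,"wz": 0},
    {"dx": 0,"dy": 0,"dz": -0.8,"wx": 0,"wy": 0,"wz": 0},
  ],
)

```text
time_s: 3.75
eef_pos: [153.5, 502.0, 302.1]
ee_rot: [0.0, 0.706, 0.708, -0.0]
force: [-0.3, -0.3, -0.1]
grip_width: 1.001
grip_force: 0.0
```

step_arm(
  increments=[
    {"dx": -0.4,"dy": 1,"dz": 0,"wx": 0,"wy": 0,"wz": 0},
    {"dx": -0.4,"dy": 1,"dz": 0,"wx": 0,"wy": 0,"wz": 0},
    {"dx": -0.4,"dy": 1,"dz": 0,"wx": 0,"wy": 0,"wz": 0},
    {"dx": -0.4,"dy": 1,"dz": 0,"wx": 0,"wy": 0,"wz": 0},
    {"dx": -0.4,"dy": 1,"dz": 0,"wx": 0,"wy": 0,"wz": 0},
  ],
)

```text
time_s: 4.25
eef_pos: [279.5, 451.5, 301.3]
ee_rot: [0.0, 0.706, 0.708, 0.0]
force: [0.2, 0.2, -0.0]
grip_width: 1.002
grip_force: 0.0
```

step_arm(
  increments=[
    {"dx": -0.4,"dy": 1,"dz": 0,"wx": 0,"wy": 0,"wz": 0},
    {"dx": -0.4,"dy": 1,"dz": 0,"wx": 0,"wy": 0,"wz": 0},
    {"dx": -0.4,"dy": 1,"dz": 0,"wx": 0,"wy": 0,"wz": 0},
    {"dx": -0.4,"dy": 1,"dz": 0,"wx": 0,"wy": 0,"wz": 0},
    {"dx": -0.4,"dy": 1,"dz": 0,"wx": 0,"wy": 0,"wz": 0},
  ],
)

```text
time_s: 4.75
eef_pos: [404.5, 401.4, 301.3]
ee_rot: [-0.0, 0.706, 0.708, -0.0]
force: [-0.1, -0.8, 0.1]
grip_width: 0.997
grip_force: 0.0
```

step_arm(
  increments=[
    {"dx": -0.6,"dy": 1,"dz": 0,"wx": 0,"wy": 0,"wz": 0},
    {"dx": -0.6,"dy": 1,"dz": 0,"wx": 0,"wy": 0,"wz": 0},
    {"dx": -0.6,"dy": 1,"dz": 0,"wx": 0,"wy": 0,"wz": 0},
    {"dx": -0.6,"dy": 1,"dz": 0,"wx": 0,"wy": 0,"wz": 0},
    {"dx": 0,"dy": 0,"dz": 0,"wx": 0,"wy": 0,"wz": 0},
  ],
)

```text
time_s: 5.25
eef_pos: [505.8, 339.9, 300.5]
ee_rot: [0.0, 0.708, 0.707, -0.0]
force: [-0.5, 0.1, -0.0]
grip_width: 1.003
grip_force: 0.0
```

```bash
cat > b.py <<'E'
from h import *
import sys
tag=sys.argv[1]; s=ctrl.sense(); print(s["time_s"],s["eef_pos"].round(1),rot(s).round(3).tolist(),s["joints"].round(2))
c=cam("wrist"); cv2.imwrite(f"pics/w{tag}.png",c["frame"]); print(c["o"].round(),c["fx"])
import pickle; pickle.dump(c,open(f"w{tag}.pkl","wb"))
for l in sys.argv[2:]: print(l,lm("wrist",c,l)[:5])
E
python3 b.py 1 tray1 dryer jar1 bottle1
```

```text
5.25 [505.8 339.9 300.5] [[0.002, 1.0, -0.0], [1.0, -0.002, -0.001], [-0.001, -0.0, -1.0]] [ 0.4   0.48  1.14 -0.    1.52  0.4 ]
[506. 421. 418.] 324.25306842023485
tray1 [(0.88, [514.9, 298.7, 17.8]), (0.8, [452.1, 293.8, 22.0]), (0.7, [574.3, 299.0, 21.6]), (0.69, [637.5, 294.3, 19.7])]
dryer [(0.7, [518.8, 291.8, 0.7])]
jar1 [(0.61, [485.8, 135.7, 3.5])]
bottle1 [(0.6, [458.9, 52.5, 2.5])]
```

View pics/w1.png

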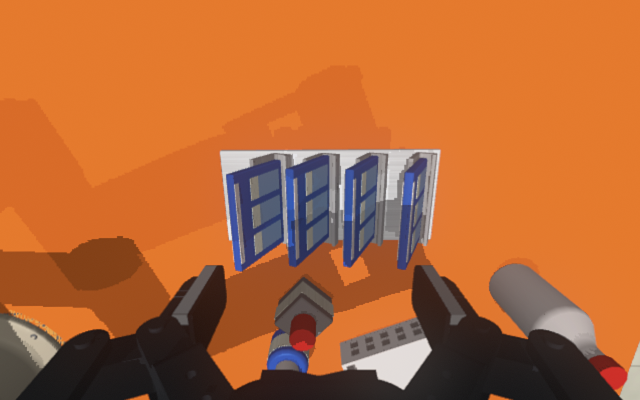

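```bash
cat > fit.py <<'E'
from h import *
from scipy.optimize import minimize
def box(lx,ly,z0,z1): return np.array([[a*lx/2,b*ly/2,z] for a in(-1,1) for b in(-1,1) for z in(z0,z1)],float)
def cyl(r,z0,z1): t=np.linspace(0,6.28,24,False); return np.array([[r*np.cos(a),r*np.sin(a),z] for a in t for z in(z0,z1)])
TRAY=[box(10,110,0,90)@Ro.from_rotvec([0,-.45,0]).as_matrix().T]
UP=[box(10,110,0,90)]
JAR=[box(58,58,0,55),cyl(17,55,87)]; BOT=[cyl(30,0,55),cyl(17,55,87)]
RACK=[box(260,120,0,52)]; BASK=[box(142,142,0,45)]; DRY=[box(280,125,0,4)]
S=4
def render(c,parts,x,y,z,yaw):
    m=np.zeros((400*S,640*S),np.uint8); R=Ro.from_rotvec([0,0,yaw]).as_matrix()
    for p in parts:
        q=proj(c,p@R.T+[x,y,z]); h=cv2.convexHull((q*S+S/2).astype(np.float32)); cv2.fillConvexPoly(m,h.round().astype(np.int32),1)
    return cv2.resize(m.astype(np.float32),(640,400),interpolation=cv2.INTER_AREA)
def fit(c,mask,parts,x,y,z,yaw0=0,free=True):
    mask=mask.astype(np.float32)
    def f(v):
        m=render(c,parts,v[0]*10+x,v[1]*10+y,z,yaw0+(v[2]*.1 if free else 0)); return -np.minimum(m,mask).sum()/np.maximum(m,mask).sum()
    best=None
    for s in ([0,1.,-1.] if free else [0]):
        r=minimize(f,[0,0,s] if free else [0,0],method="Nelder-Mead",options=dict(initial_simplex=None,xatol=.01,fatol=1e-4,maxiter=150))
        r2=minimize(f,r.x+.3,method="Nelder-Mead",options=dict(xatol=.01,fatol=1e-4,maxiter=150))
        for q in (r,r2):
            if best is None or q.fun<best.fun: best=q
    v=best.x; return round(x+10*v[0],1),round(y+10*v[1],1),round(yaw0+.1*v[2],3) if free else yaw0,round(-best.fun,3)
def fitall(name,c,label,parts,z,free=True,yaw0=0):
    pts=lm(name,c,label); out=[]
    for d in eyes.cut_out(name,label):
        if d["p"]<.4: continue
        m=np.array(d["mask"])
        u=np.array(np.nonzero(m)).mean(1)[::-1]
        best=min(pts,key=lambda p:np.linalg.norm(proj(c,[p[1][0],p[1][1],p[1][2]+40])[0]-u)) if pts else None
        if best is None: continue
        out.append((round(d["p"],2),m.sum(),fit(c,m,parts,best[1][0],best[1][1],z,yaw0,free)))
    return out
E
cat > d.py <<'E'
from fit import *
for n in ("wrist","side","scene"):
    c=cam(n)
    for l,p,z,fr in (("tray1",TRAY,20,1),("dryer",DRY,0,1),("jar1",JAR,0,1),("bottle1",BOT,0,0),("basket",BASK,0,1),("rack",RACK,0,1),("filed1",UP,10,1)):
        if n=="wrist" and l in("bottle1","basket","rack","filed1"): continue
        for r in fitall(n,c,l,p,z,fr): print(n,l,*r)
E
time python3 d.py
```

```text
wrist tray1 0.92 4830 (np.float64(452.7), np.float64(291.7), np.float64(-0.01), np.float64(0.947))
wrist tray1 0.85 3070 (np.float64(573.6), np.float64(296.4), np.float64(-0.003), np.float64(0.958))
wrist tray1 0.69 3983 (np.float64(514.3), np.float64(299.3), np.float64(0.022), np.float64(0.948))
wrist tray1 0.49 5613 (np.float64(635.6), np.float64(293.3), np.float64(0.0), np.float64(0.0))
wrist dryer 0.58 7724 (np.float64(519.3), np.float64(294.1), np.float64(0.0), np.float64(0.394))
wrist jar1 0.85 2785 (np.float64(483.6), np.float64(128.2), np.float64(0.673), np.float64(0.872))
side tray1 0.88 1227 (np.float64(514.7), np.float64(300.3), np.float64(0.022), np.float64(0.871))
side tray1 0.8 616 (np.float64(635.5), np.float64(293.8), np.float64(0.038), np.float64(0.816))
side tray1 0.63 1518 (np.float64(453.5), np.float64(294.1), np.float64(0.006), np.float64(0.904))
side dryer 0.88 8370 (np.float64(520.8), np.float64(293.5), np.float64(0.026), np.float64(0.684))
side jar1 0.86 975 (np.float64(469.0), np.float64(-151.6), np.float64(0.125), np.float64(0.773))
side jar1 0.68 1531 (np.f
[... 621 characters left out ...]
46))
scene jar1 0.76 634 (np.float64(472.0), np.float64(-141.9), np.float64(0.54), np.float64(0.902))
scene jar1 0.53 661 (np.float64(472.2), np.float64(-141.8), np.float64(0.0), np.float64(0.0))
scene bottle1 0.87 528 (np.float64(463.1), np.float64(56.7), 0, np.float64(0.832))
scene bottle1 0.81 555 (np.float64(478.7), np.float64(-52.2), 0, np.float64(0.883))
scene basket 0.56 3188 (np.float64(633.7), np.float64(15.3), np.float64(0.397), np.float64(0.933))
scene basket 0.53 3251 (np.float64(633.7), np.float64(15.4), np.float64(0.0), np.float64(0.0))
scene filed1 0.64 624 (np.float64(537.6), np.float64(-275.3), np.float64(0.128), np.float64(0.594))
real	0m31.797s
user	0m43.950s
sys	0m17.672s
```

Four trays are visible in the wrist view, with top edges at u≈230, 290, 348 and 405. They fit tray origins at x = 453, 514, 574 and 635, y ≈ 295, yaw ≈ 0. Next I'll look over the basket and the rack.

step_arm(
  increments=[
    {"dx": -1,"dy": 0,"dz": -0.4,"wx": 0,"wy": 0,"wz": 0},
    {"dx": -1,"dy": 0,"dz": -0.4,"wx": 0,"wy": 0,"wz": 0},
    {"dx": -1,"dy": 0,"dz": -0.4,"wx": 0,"wy": 0,"wz": 0},
    {"dx": -1,"dy": 0,"dz": -0.4,"wx": 0,"wy": 0,"wz": 0},
    {"dx": -1,"dy": 0,"dz": -0.4,"wx": 0,"wy": 0,"wz": 0},
  ],
)

```text
time_s: 7.85
eef_pos: [503.3, 215.9, 351.8]
ee_rot: [0.0, 0.707, 0.707, 0.0]
force: [-0.5, -0.0, -0.5]
grip_width: 1.002
grip_force: 0.0
```

step_arm(
  increments=[
    {"dx": -1,"dy": 0,"dz": 0,"wx": 0,"wy": 0,"wz": 0},
    {"dx": -1,"dy": 0,"dz": 0,"wx": 0,"wy": 0,"wz": 0},
    {"dx": -1,"dy": 0,"dz": 0,"wx": 0,"wy": 0,"wz": 0},
    {"dx": -1,"dy": 0,"dz": 0,"wx": 0,"wy": 0,"wz": 0},
    {"dx": 0,"dy": 0,"dz": 0,"wx": 0,"wy": 0,"wz": 0},
  ],
)

```text
time_s: 8.35
eef_pos: [503.5, 114.8, 351.4]
ee_rot: [0.0, 0.708, 0.706, -0.0]
force: [-0.1, 0.6, 0.1]
grip_width: 0.999
grip_force: 0.0
```

```bash
cat > e.py <<'E'
from fit import *
import sys,pickle
tag=sys.argv[1]; s=ctrl.sense(); print(s["time_s"],s["eef_pos"].round(1),s["joints"].round(2))
c=cam("wrist"); cv2.imwrite(f"pics/w{tag}.png",c["frame"]); pickle.dump(c,open(f"w{tag}.pkl","wb"))
M=dict(jar1=(JAR,0,1,0),bottle1=(BOT,0,0,0),basket=(BASK,0,1,.35),rack=(RACK,0,1,0),filed1=(UP,10,1,0))
for l in sys.argv[2:]:
    print(l,lm("wrist",c,l)[:4])
    for r in fitall("wrist",c,l,M[l][0],M[l][1],M[l][2],M[l][3]): print("  fit",r[0],r[1],[float(x) for x in r[2]])
E
python3 e.py 2 jar1 bottle1 basket
```

```text
8.35 [503.5 114.8 351.4] [-0.    0.24  1.34 -0.    1.55  0.  ]
jar1 [(0.77, [483.1, 134.1, 2.5]), (0.7, [469.8, -145.9, 1.4])]
  fit 0.91 2059 [469.1, -144.9, 0.375, 0.864]
  fit 0.79 2198 [483.9, 132.4, -0.748, 0.968]
bottle1 [(0.98, [475.2, -56.6, -1.9]), (0.69, [458.3, 54.6, 1.9]), (0.63, [536.6, -281.0, 0.3])]
  fit 0.74 1882 [477.3, -52.6, 0.0, 0.964]
  fit 0.59 1706 [460.3, 56.7, 0.0, 0.917]
basket [(0.58, [633.5, 18.5, -1.2])]
  fit 0.69 10302 [629.4, 13.2, 0.393, 0.973]
```

step_arm(
  increments=[
    {"dx": -1,"dy": 0,"dz": 0,"wx": 0,"wy": 0,"wz": 0},
    {"dx": -1,"dy": 0,"dz": 0,"wx": 0,"wy": 0,"wz": 0},
    {"dx": -1,"dy": 0,"dz": 0,"wx": 0,"wy": 0,"wz": 0},
    {"dx": -1,"dy": 0,"dz": 0,"wx": 0,"wy": 0,"wz": 0},
    {"dx": -1,"dy": 0,"dz": 0,"wx": 0,"wy": 0,"wz": 0},
  ],
)

```text
time_s: 9.35
eef_pos: [503.3, -8.9, 351.3]
ee_rot: [0.0, 0.707, 0.707, 0.0]
force: [0.6, -0.1, -0.7]
grip_width: 0.999
grip_force: 0.0
```

step_arm(
  increments=[
    {"dx": -1,"dy": 0,"dz": 0,"wx": 0,"wy": 0,"wz": 0},
    {"dx": -1,"dy": 0,"dz": 0,"wx": 0,"wy": 0,"wz": 0},
    {"dx": -1,"dy": 0,"dz": 0,"wx": 0,"wy": 0,"wz": 0},
    {"dx": -1,"dy": 0,"dz": 0,"wx": 0,"wy": 0,"wz": 0},
    {"dx": -1,"dy": 0,"dz": 0,"wx": 0,"wy": 0,"wz": 0},
  ],
)

```text
time_s: 9.85
eef_pos: [503.3, -134.0, 351.3]
ee_rot: [0.0, 0.707, 0.707, 0.0]
force: [0.4, 0.3, -0.5]
grip_width: 0.999
grip_force: 0.0
```

step_arm(
  increments=[
    {"dx": -1,"dy": 0,"dz": 0,"wx": 0,"wy": 0,"wz": 0},
    {"dx": -1,"dy": 0,"dz": 0,"wx": 0,"wy": 0,"wz": 0},
    {"dx": -1,"dy": 0,"dz": 0,"wx": 0,"wy": 0,"wz": 0},
    {"dx": 0,"dy": 0,"dz": 0,"wx": 0,"wy": 0,"wz": 0},
    {"dx": 0,"dy": 0,"dz": 0,"wx": 0,"wy": 0,"wz": 0},
  ],
)

```text
time_s: 10.35
eef_pos: [503.3, -208.0, 351.1]
ee_rot: [-0.0, 0.707, 0.707, 0.0]
force: [-0.1, 0.6, -0.1]
grip_width: 1.0
grip_force: 0.0
```

```bash
python3 e.py 3 jar1 bottle1 rack filed1
```

```text
10.35 [ 503.3 -208.   351.1] [-0.61  0.31  1.26  0.    1.57 -0.61]
jar1 [(0.98, [471.5, -143.8, 0.9]), (0.52, [539.0, -280.2, 10.4])]
  fit 0.7 2312 [469.5, -143.7, 0.458, 0.963]
bottle1 [(0.77, [475.3, -52.3, -2.3])]
  fit 0.82 2519 [478.5, -54.1, 0.0, 0.953]
rack [(0.76, [537.4, -283.0, 0.8])]
  fit 0.69 15888 [537.4, -283.7, 0.183, 0.912]
filed1 [(0.75, [537.7, -279.3, 10.2])]
  fit 0.67 797 [538.0, -274.8, 0.18, 0.841]
```

View pics/w2.png

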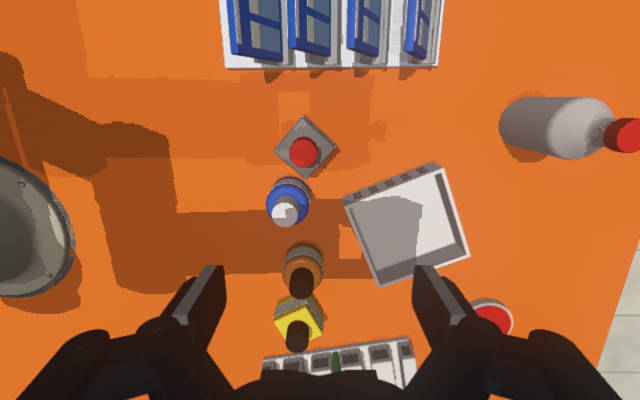

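View pics/w3.png

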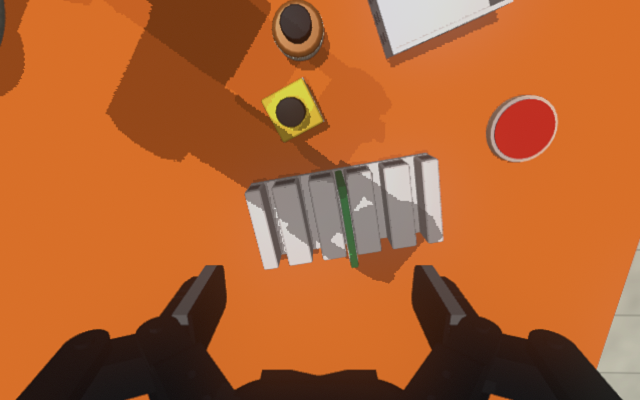

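```bash
cat > g.py <<'E'
from fit import *
import pickle
c=pickle.load(open("w3.pkl","rb")); im=c["frame"]
g=cv2.cvtColor(im,cv2.COLOR_BGR2LAB).astype(np.float32); g=cv2.GaussianBlur(g,(0,0),1.0)
gm=np.sqrt(sum(cv2.Sobel(g[...,i],cv2.CV_32F,1,0)**2+cv2.Sobel(g[...,i],cv2.CV_32F,0,1)**2 for i in range(3)))
gm=np.minimum(gm,60)
xs=[-130,-107.5,-92.5,-57.5,-42.5,-7.5,7.5,42.5,57.5,92.5,107.5,130]
t=np.linspace(-60,60,60)
P=[[x,y,52] for x in xs for y in t]
for a,b in zip(xs[::2],xs[1::2]): P+=[[x,s,52] for x in np.linspace(a,b,20) for s in (-60,60)]
P=np.array(P)
def pts(v): return proj(c,P@Ro.from_rotvec([0,0,v[2]]).as_matrix().T+[v[0],v[1],0]).astype(np.float32)
def f(v):
    q=pts([v[0],v[1],v[2]/50]); return -cv2.remap(gm,q[:,0].copy(),q[:,1].copy(),cv2.INTER_LINEAR).mean()
best=min((minimize(f,[537.4+a,-283.7+b,.183*50],method="Nelder-Mead") for a in(-3,0,3) for b in(-3,0,3)),key=lambda r:r.fun)
v=[best.x[0],best.x[1],best.x[2]/50]; print(np.round(v,3),best.fun)
o=cv2.resize(im[140:290,230:460],None,fx=3,fy=3,interpolation=cv2.INTER_NEAREST)
for u in pts(v): cv2.circle(o,(int((u[0]+.5-230)*3),int((u[1]+.5-140)*3)),0,(0,0,255),-1)
cv2.imwrite("pics/rackfit.png",o)
R=Ro.from_rotvec([0,0,v[2]]).as_matrix()
for x in(-100,-50,0,50,100): print(x,(R@[x,0,0])[:2]+v[:2])
E
python3 g.py
```

```text
[ 5.39948e+02 -2.83936e+02  1.77000e-01] -54.16010284423828
-100 [ 441.50945988 -301.53699636]
-50 [ 490.72886129 -292.7363984 ]
0 [ 539.9482627  -283.93580044]
50 [ 589.16766412 -275.13520248]
100 [ 638.38706553 -266.33460452]
```

View pics/rackfit.png

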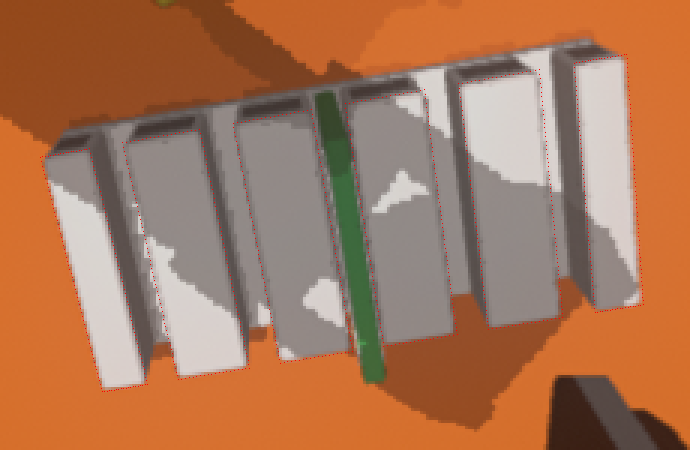

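The overlay sits on the divider edges, so the rack is at (540, -284) with yaw 0.177 and the green tray in the middle slot. Going for the first tray.

step_arm(
  increments=[
    {"dx": 1,"dy": -0.35,"dz": 0,"wx": 0,"wy": 0,"wz": 0},
    {"dx": 1,"dy": -0.35,"dz": 0,"wx": 0,"wy": 0,"wz": 0},
    {"dx": 1,"dy": -0.35,"dz": 0,"wx": 0,"wy": 0,"wz": 0},
    {"dx": 1,"dy": -0.35,"dz": 0,"wx": 0,"wy": 0,"wz": 0},
    {"dx": 1,"dy": -0.35,"dz": 0,"wx": 0,"wy": 0,"wz": 0},
  ],
  fingers=34,
)

```text
time_s: 11.5
eef_pos: [459.1, -82.2, 351.3]
ee_rot: [0.0, 0.707, 0.707, 0.0]
force: [0.0, 0.0, -0.5]
grip_width: 0.395
grip_force: 0.0
```

step_arm(
  increments=[
    {"dx": 1,"dy": -0.35,"dz": 0,"wx": 0,"wy": 0,"wz": 0},
    {"dx": 1,"dy": -0.35,"dz": 0,"wx": 0,"wy": 0,"wz": 0},
    {"dx": 1,"dy": -0.35,"dz": 0,"wx": 0,"wy": 0,"wz": 0},
    {"dx": 1,"dy": -0.35,"dz": 0,"wx": 0,"wy": 0,"wz": 0},
    {"dx": 1,"dy": -0.35,"dz": 0,"wx": 0,"wy": 0,"wz": 0},
  ],
)

```text
time_s: 12.0
eef_pos: [415.4, 42.9, 351.4]
ee_rot: [0.0, 0.707, 0.707, 0.0]
force: [-0.1, -0.5, -0.2]
grip_width: 0.396
grip_force: 0.0
```

step_arm(
  increments=[
    {"dx": 1,"dy": -0.35,"dz": 0.3,"wx": 0,"wy": 0,"wz": 0},
    {"dx": 1,"dy": -0.35,"dz": 0.3,"wx": 0,"wy": 0,"wz": 0},
    {"dx": 1,"dy": -0.35,"dz": 0.3,"wx": 0,"wy": 0,"wz": 0},
    {"dx": 1,"dy": -0.35,"dz": 0.3,"wx": 0,"wy": 0,"wz": 0},
    {"dx": 1,"dy": -0.35,"dz": 0.3,"wx": 0,"wy": 0,"wz": 0},
  ],
)

```text
time_s: 12.5
eef_pos: [371.6, 167.9, 313.6]
ee_rot: [0.0, 0.707, 0.707, 0.0]
force: [0.4, 0.2, 0.1]
grip_width: 0.396
grip_force: 0.0
```

step_arm(
  increments=[
    {"dx": 1,"dy": -0.35,"dz": 0.3,"wx": 0,"wy": 0,"wz": 0},
    {"dx": 1,"dy": -0.35,"dz": 0.3,"wx": 0,"wy": 0,"wz": 0},
    {"dx": 1,"dy": -0.35,"dz": 0.3,"wx": 0,"wy": 0,"wz": 0},
    {"dx": 1,"dy": -0.35,"dz": 0.3,"wx": 0,"wy": 0,"wz": 0},
    {"dx": 1,"dy": -0.35,"dz": 0.3,"wx": 0,"wy": 0,"wz": 0},
  ],
)

```text
time_s: 13.0
eef_pos: [328.0, 293.0, 276.1]
ee_rot: [0.0, 0.707, 0.707, 0.0]
force: [0.4, -0.3, 0.8]
grip_width: 0.399
grip_force: 0.0
```

step_arm(
  increments=[
    {"dx": 0,"dy": 0,"dz": 0,"wx": -0.86,"wy": 0,"wz": 0},
    {"dx": 0,"dy": 0,"dz": 0,"wx": -0.86,"wy": 0,"wz": 0},
    {"dx": 0,"dy": 0,"dz": 0,"wx": -0.86,"wy": 0,"wz": 0},
    {"dx": 0,"dy": 0,"dz": 0,"wx": -0.86,"wy": 0,"wz": 0},
    {"dx": 0,"dy": 0,"dz": 0,"wx": -0.86,"wy": 0,"wz": 0},
  ],
)

```text
time_s: 13.5
eef_pos: [328.4, 292.1, 276.7]
ee_rot: [0.159, 0.689, 0.689, 0.16]
force: [0.1, -0.5, -0.1]
grip_width: 0.396
grip_force: 0.0
```

```bash
cat > go.py <<'E'
# go.py x y z yaw tilt : TCP target; prints turn (first) then shift in tool units after the turn, and shift in present axes
from h import *
import sys
x,y,z,yaw,tilt=map(float,sys.argv[1:6]); s=ctrl.sense(); W=rot(s)
T=Ro.from_rotvec([0,0,yaw]).as_matrix()@np.array([[0,1,0],[1,0,0],[0,0,-1.]])@Ro.from_rotvec([-tilt,0,0]).as_matrix()
d=np.array([x,y,z])-s["eef_pos"]
print("t",round(s["time_s"],2),"pos",s["eef_pos"].round(1),"j",s["joints"].round(2))
print("turn",(Ro.from_matrix(W.T@T).as_rotvec()/np.radians(6)).round(2),"| shift after turn",(T.T@d/25).round(2),"| shift now",(W.T@d/25).round(2))
E
python3 go.py 417.4 293 93.8 0 0.45
```

```text
t 13.5 pos [328.4 292.1 276.7] j [ 0.59 -0.04  1.91 -0.31  0.9   0.74]
turn [ 0.04 -0.01 -0.  ] | shift after turn [0.04 0.02 8.13] | shift now [ 0.03 -0.01  8.13]
```

Excellent alignment. Descend, close, lift along the tray's own axis.

step_arm(
  increments=[
    {"dx": 0,"dy": 0,"dz": 1,"wx": 0,"wy": 0,"wz": 0},
    {"dx": 0,"dy": 0,"dz": 1,"wx": 0,"wy": 0,"wz": 0},
    {"dx": 0,"dy": 0,"dz": 1,"wx": 0,"wy": 0,"wz": 0},
    {"dx": 0,"dy": 0,"dz": 1,"wx": 0,"wy": 0,"wz": 0},
    {"dx": 0,"dy": 0,"dz": 1,"wx": 0,"wy": 0,"wz": 0},
  ],
)

```text
time_s: 14.0
eef_pos: [383.3, 292.0, 163.0]
ee_rot: [0.158, 0.689, 0.689, 0.158]
force: [0.3, 0.7, -0.1]
grip_width: 0.398
grip_force: 0.0
```

step_arm(
  increments=[
    {"dx": 0,"dy": 0,"dz": 0.8,"wx": 0,"wy": 0,"wz": 0},
    {"dx": 0,"dy": 0,"dz": 0.8,"wx": 0,"wy": 0,"wz": 0},
    {"dx": 0,"dy": 0,"dz": 0.8,"wx": 0,"wy": 0,"wz": 0},
    {"dx": 0,"dy": 0,"dz": 0.7,"wx": 0,"wy": 0,"wz": 0},
    {"dx": 0,"dy": 0,"dz": 0,"wx": 0,"wy": 0,"wz": 0},
  ],
)

```text
time_s: 14.5
eef_pos: [416.5, 291.4, 92.4]
ee_rot: [0.158, 0.69, 0.689, 0.156]
force: [0.1, 0.7, -0.2]
grip_width: 0.4
grip_force: 0.0
```

step_arm(
  increments=[
    {"dx": 0,"dy": 0,"dz": 0,"wx": 0,"wy": 0,"wz": 0},
    {"dx": 0,"dy": 0,"dz": 0,"wx": 0,"wy": 0,"wz": 0},
    {"dx": 0,"dy": 0,"dz": 0,"wx": 0,"wy": 0,"wz": 0},
    {"dx": 0,"dy": 0,"dz": 0,"wx": 0,"wy": 0,"wz": 0},
    {"dx": 0,"dy": 0,"dz": 0,"wx": 0,"wy": 0,"wz": 0},
  ],
  fingers=0,
  squeeze=40,
)

```text
time_s: 15.0
eef_pos: [417.7, 292.5, 95.5]
ee_rot: [0.159, 0.689, 0.689, 0.16]
force: [4.9, -0.7, 6.0]
grip_width: 0.109
grip_force: 39.8
```

```bash
python3 -c "
from h import *
c=cam('side'); cv2.imwrite('pics/s1.png',cv2.resize(c['frame'][230:400,160:420],None,fx=3,fy=3)[:600])
s=ctrl.sense(); print(s['force'],s['grip_width']*85.4,s['grip_force'],s['eef_pos'])"
```

```text
[5.87633208 0.27138329 6.64026743] 9.477828955753312 39.767457246780396 [417.66030613 292.52627909  95.47984939]
```

View pics/s1.png

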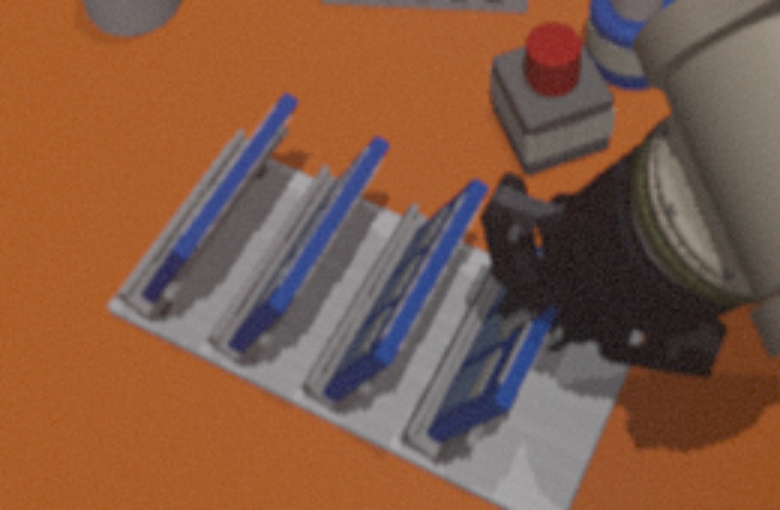

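Tray 1 is gripped (9.5 mm opening, 40 N), and the side view shows the fingers straddling the nearest tray at about (520,310). Lifting it out and straightening it.

step_arm(
  increments=[
    {"dx": 0,"dy": 0,"dz": -0.6,"wx": 0,"wy": 0,"wz": 0},
    {"dx": 0,"dy": 0,"dz": -1,"wx": 0,"wy": 0,"wz": 0},
    {"dx": 0,"dy": 0,"dz": -1,"wx": 0,"wy": 0,"wz": 0},
    {"dx": 0,"dy": 0,"dz": -1,"wx": 0,"wy": 0,"wz": 0},
    {"dx": 0,"dy": 0,"dz": -1,"wx": 0,"wy": 0,"wz": 0},
  ],
)

```text
time_s: 15.55
eef_pos: [364.9, 291.6, 197.6]
ee_rot: [0.157, 0.69, 0.689, 0.157]
force: [0.8, -0.3, -1.4]
grip_width: 0.109
grip_force: 40.0
```

step_arm(
  increments=[
    {"dx": 0,"dy": 0,"dz": -1,"wx": 0,"wy": 0,"wz": 0},
    {"dx": 0,"dy": 0,"dz": -1,"wx": 0,"wy": 0,"wz": 0},
    {"dx": 0,"dy": 0,"dz": -1,"wx": 0,"wy": 0,"wz": 0},
    {"dx": 0,"dy": 0,"dz": 0,"wx": 0.8,"wy": 0,"wz": 0},
    {"dx": 0,"dy": 0,"dz": 0,"wx": 0.9,"wy": 0,"wz": 0},
  ],
)

```text
time_s: 16.05
eef_pos: [332.1, 292.2, 265.2]
ee_rot: [0.094, 0.7, 0.701, 0.095]
force: [-1.0, -0.2, -2.2]
grip_width: 0.11
grip_force: 40.0
```

step_arm(
  increments=[
    {"dx": 0,"dy": 0,"dz": 0,"wx": 0.9,"wy": 0,"wz": 0},
    {"dx": 0,"dy": 0,"dz": 0,"wx": 0.9,"wy": 0,"wz": 0},
    {"dx": 0,"dy": 0,"dz": 0,"wx": 0.8,"wy": 0,"wz": 0},
    {"dx": 0,"dy": 0,"dz": 0,"wx": 0,"wy": 0,"wz": -0.9},
    {"dx": 0,"dy": 0,"dz": 0,"wx": 0,"wy": 0,"wz": -0.79},
  ],
)

```text
time_s: 16.55
eef_pos: [333.2, 291.8, 264.2]
ee_rot: [-0.001, 0.641, 0.768, -0.001]
force: [0.4, -0.3, -1.5]
grip_width: 0.114
grip_force: 40.1
```

step_arm(
  increments=[
    {"dx": 0,"dy": 0,"dz": 0,"wx": 0,"wy": 0,"wz": 0},
  ],
)

```text
time_s: 16.65
eef_pos: [333.1, 291.9, 264.4]
ee_rot: [-0.001, 0.642, 0.767, -0.001]
force: [-0.3, 0.1, -1.9]
grip_width: 0.109
grip_force: 40.1
```

```bash
python3 go.py 441.5 -301.5 150 0.177 0
```

```text
t 16.65 pos [333.1 291.9 264.4] j [0.45 0.12 1.71 0.   1.31 0.28]
turn [-0.02  0.    0.  ] | shift after turn [-24.13   0.09   4.58] | shift now [-24.13   0.09   4.58]
```

step_arm(
  increments=[
    {"dx": -1,"dy": 0,"dz": 0,"wx": 0,"wy": 0,"wz": 0},
    {"dx": -1,"dy": 0,"dz": 0,"wx": 0,"wy": 0,"wz": 0},
    {"dx": -1,"dy": 0,"dz": 0,"wx": 0,"wy": 0,"wz": 0},
    {"dx": -1,"dy": 0,"dz": 0,"wx": 0,"wy": 0,"wz": 0},
    {"dx": -1,"dy": 0,"dz": 0,"wx": 0,"wy": 0,"wz": 0},
  ],
)

```text
time_s: 17.15
eef_pos: [355.2, 168.1, 264.8]
ee_rot: [-0.001, 0.643, 0.766, -0.0]
force: [0.2, -0.2, -1.9]
grip_width: 0.11
grip_force: 40.0
```

step_arm(
  increments=[
    {"dx": -1,"dy": 0,"dz": 0,"wx": 0,"wy": 0,"wz": 0},
    {"dx": -1,"dy": 0,"dz": 0,"wx": 0,"wy": 0,"wz": 0},
    {"dx": -1,"dy": 0,"dz": 0,"wx": 0,"wy": 0,"wz": 0},
    {"dx": -1,"dy": 0,"dz": 0,"wx": 0,"wy": 0,"wz": 0},
    {"dx": -1,"dy": 0,"dz": 0,"wx": 0,"wy": 0,"wz": 0},
  ],
)

```text
time_s: 17.65
eef_pos: [377.2, 45.2, 264.8]
ee_rot: [-0.001, 0.643, 0.766, -0.0]
force: [0.5, -0.4, -1.8]
grip_width: 0.11
grip_force: 40.0
```

step_arm(
  increments=[
    {"dx": -1,"dy": 0,"dz": 0,"wx": 0,"wy": 0,"wz": 0},
    {"dx": -1,"dy": 0,"dz": 0,"wx": 0,"wy": 0,"wz": 0},
    {"dx": -1,"dy": 0,"dz": 0,"wx": 0,"wy": 0,"wz": 0},
    {"dx": -1,"dy": 0,"dz": 0,"wx": 0,"wy": 0,"wz": 0},
    {"dx": -1,"dy": 0,"dz": 0,"wx": 0,"wy": 0,"wz": 0},
  ],
)

```text
time_s: 18.15
eef_pos: [399.4, -77.7, 264.8]
ee_rot: [-0.001, 0.643, 0.766, 0.0]
force: [0.3, 0.2, -1.8]
grip_width: 0.114
grip_force: 40.0
```

step_arm(
  increments=[
    {"dx": -1,"dy": 0,"dz": 0,"wx": 0,"wy": 0,"wz": 0},
    {"dx": -1,"dy": 0,"dz": 0,"wx": 0,"wy": 0,"wz": 0},
    {"dx": -1,"dy": 0,"dz": 0,"wx": 0,"wy": 0,"wz": 0},
    {"dx": -1,"dy": 0,"dz": 0,"wx": 0,"wy": 0,"wz": 0},
    {"dx": -1,"dy": 0,"dz": 0,"wx": 0,"wy": 0,"wz": 0},
  ],
)

```text
time_s: 18.65
eef_pos: [421.5, -200.7, 264.7]
ee_rot: [-0.001, 0.643, 0.766, 0.0]
force: [0.5, 0.4, -2.3]
grip_width: 0.112
grip_force: 40.0
```

step_arm(
  increments=[
    {"dx": -1,"dy": 0,"dz": 0.8,"wx": 0,"wy": 0,"wz": 0},
    {"dx": -1,"dy": 0,"dz": 0.8,"wx": 0,"wy": 0,"wz": 0},
    {"dx": -1,"dy": 0,"dz": 0.9,"wx": 0,"wy": 0,"wz": 0},
    {"dx": -1,"dy": 0,"dz": 0.9,"wx": 0,"wy": 0,"wz": 0},
    {"dx": -0.1,"dy": 0,"dz": 0.9,"wx": 0,"wy": 0,"wz": 0},
  ],
)

```text
time_s: 19.15
eef_pos: [439.6, -302.8, 156.2]
ee_rot: [-0.0, 0.644, 0.765, 0.0]
force: [0.4, 0.8, -2.1]
grip_width: 0.111
grip_force: 40.0
```

step_arm(
  increments=[
    {"dx": 0,"dy": 0,"dz": 0,"wx": 0,"wy": 0,"wz": 0},
    {"dx": 0,"dy": 0,"dz": 0,"wx": 0,"wy": 0,"wz": 0},
  ],
)

```text
time_s: 19.35
eef_pos: [439.7, -300.6, 157.9]
ee_rot: [-0.0, 0.642, 0.766, 0.0]
force: [0.0, 0.4, -0.7]
grip_width: 0.11
grip_force: 40.0
```

```bash
python3 go.py 441.5 -301.5 94 0.177 0
python3 - <<'E'
from h import *
c=cam("wrist"); cv2.imwrite("pics/w4.png",c["frame"])
E
```

```text
t 19.35 pos [ 439.7 -300.6  157.9] j [-0.82  0.43  1.61  0.    1.11 -1.  ]
turn [-0.   -0.01 -0.01] | shift after turn [-0.05  0.06  2.56] | shift now [-0.05  0.07  2.56]
```

View pics/w4.png

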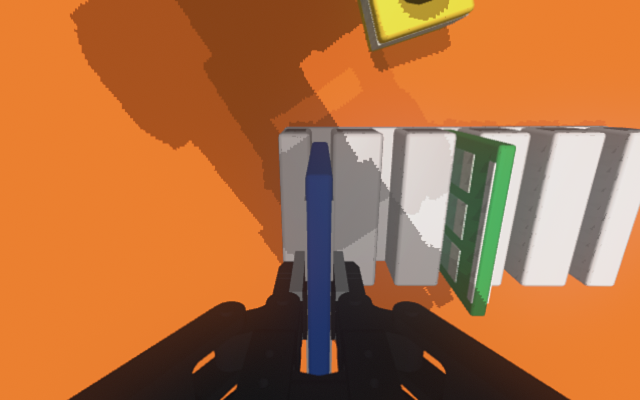

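The held tray (top edge at u≈318) is lined up with the first slot (gap about u 312–332). Nudging and lowering it.

step_arm(
  increments=[
    {"dx": -0.05,"dy": 0.07,"dz": 0.3,"wx": 0,"wy": 0,"wz": 0},
    {"dx": 0,"dy": 0,"dz": 0.4,"wx": 0,"wy": 0,"wz": 0},
    {"dx": 0,"dy": 0,"dz": 0.4,"wx": 0,"wy": 0,"wz": 0},
    {"dx": 0,"dy": 0,"dz": 0.4,"wx": 0,"wy": 0,"wz": 0},
    {"dx": 0,"dy": 0,"dz": 0,"wx": 0,"wy": 0,"wz": 0},
  ],
)

```text
time_s: 19.9
eef_pos: [441.1, -301.5, 118.4]
ee_rot: [-0.002, 0.642, 0.767, 0.0]
force: [-0.0, -0.4, -2.4]
grip_width: 0.107
grip_force: 40.0
```

step_arm(
  increments=[
    {"dx": 0,"dy": 0,"dz": 0.4,"wx": 0,"wy": 0,"wz": 0},
    {"dx": 0,"dy": 0,"dz": 0.35,"wx": 0,"wy": 0,"wz": 0},
    {"dx": 0,"dy": 0,"dz": 0.2,"wx": 0,"wy": 0,"wz": 0},
    {"dx": 0,"dy": 0,"dz": 0,"wx": 0,"wy": 0,"wz": 0},
    {"dx": 0,"dy": 0,"dz": 0,"wx": 0,"wy": 0,"wz": 0},
  ],
)

```text
time_s: 20.4
eef_pos: [441.7, -302.1, 96.4]
ee_rot: [0.0, 0.642, 0.767, -0.0]
force: [0.5, -0.7, -1.9]
grip_width: 0.11
grip_force: 40.1
```

step_arm(
  increments=[
    {"dx": 0,"dy": 0,"dz": 0.05,"wx": 0,"wy": 0,"wz": 0},
    {"dx": 0,"dy": 0,"dz": 0,"wx": 0,"wy": 0,"wz": 0},
    {"dx": 0,"dy": 0,"dz": 0,"wx": 0,"wy": 0,"wz": 0},
    {"dx": 0,"dy": 0,"dz": -0.5,"wx": 0,"wy": 0,"wz": 0},
    {"dx": 0,"dy": 0,"dz": -0.7,"wx": 0,"wy": 0,"wz": 0},
  ],
  fingers=34,
)

```text
time_s: 20.9
eef_pos: [441.5, -301.9, 125.7]
ee_rot: [-0.001, 0.642, 0.767, 0.0]
force: [0.3, -0.8, 1.0]
grip_width: 0.398
grip_force: 0.0
```

step_arm(
  increments=[
    {"dx": 0,"dy": 0,"dz": -1,"wx": 0,"wy": 0,"wz": 0},
    {"dx": 0,"dy": 0,"dz": -1,"wx": 0,"wy": 0,"wz": 0.5},
    {"dx": 0,"dy": 0,"dz": -1,"wx": 0,"wy": 0,"wz": 0.5},
    {"dx": 0,"dy": 0,"dz": -1,"wx": 0,"wy": 0,"wz": 0.5},
    {"dx": 0,"dy": 0,"dz": -1,"wx": 0,"wy": 0,"wz": 0.19},
  ],
)

```text
time_s: 21.4
eef_pos: [441.5, -302.0, 252.3]
ee_rot: [0.001, 0.708, 0.706, -0.0]
force: [-0.6, 0.1, 0.5]
grip_width: 0.397
grip_force: 0.0
```

step_arm(
  increments=[
    {"dx": 1,"dy": 0,"dz": 0,"wx": 0,"wy": 0,"wz": 0},
    {"dx": 1,"dy": 0,"dz": 0,"wx": 0,"wy": 0,"wz": 0},
    {"dx": 1,"dy": 0,"dz": 0,"wx": 0,"wy": 0,"wz": 0},
    {"dx": 1,"dy": 0,"dz": 0,"wx": 0,"wy": 0,"wz": 0},
    {"dx": 1,"dy": 0,"dz": 0,"wx": 0,"wy": 0,"wz": 0},
  ],
)

```text
time_s: 21.9
eef_pos: [441.6, -176.1, 251.1]
ee_rot: [0.001, 0.707, 0.707, 0.0]
force: [0.8, -0.5, 0.3]
grip_width: 0.395
grip_force: 0.0
```

```bash
python3 e.py 5 rack; python3 go.py 413.4 297 229 0 0
python3 - <<'E'
from fit import *
c=cam("scene"); print(lm("scene",c,"tray1"))
for r in fitall("scene",c,"tray1",UP,10): print(r)
cv2.imwrite("pics/sc2.png",cv2.resize(c["frame"][100:300,160:480],None,fx=2.4,fy=2.4))
E
```

```text
21.9 [ 441.6 -176.1  251.1] [-0.63  0.21  1.65 -0.    1.28 -0.63]
rack [(0.88, [539.5, -280.4, 1.2])]
  fit 0.85 18724 [539.1, -284.9, 0.176, 0.697]
t 22.1 pos [ 441.8 -177.2  250.9] j [-0.63  0.21  1.65 -0.    1.28 -0.63]
turn [0.01 0.01 0.  ] | shift after turn [18.97 -1.14  0.88] | shift now [18.97 -1.13  0.86]
[(0.97, [577.6, 298.6, 22.5]), (0.57, [435.8, -300.9, 6.9])]
(0.81, np.int64(604), (np.float64(435.8), np.float64(-300.9), np.float64(0.049), np.float64(0.632)))
(0.66, np.int64(800), (np.float64(577.6), np.float64(298.6), np.float64(0.0), np.float64(0.0)))
(0.62, np.int64(1594), (np.float64(585.7), np.float64(292.9), np.float64(0.044), np.float64(0.542)))
(0.56, np.int64(952), (np.float64(530.3), np.float64(300.3), np.float64(0.085), np.float64(0.783)))
```

View pics/sc2.png

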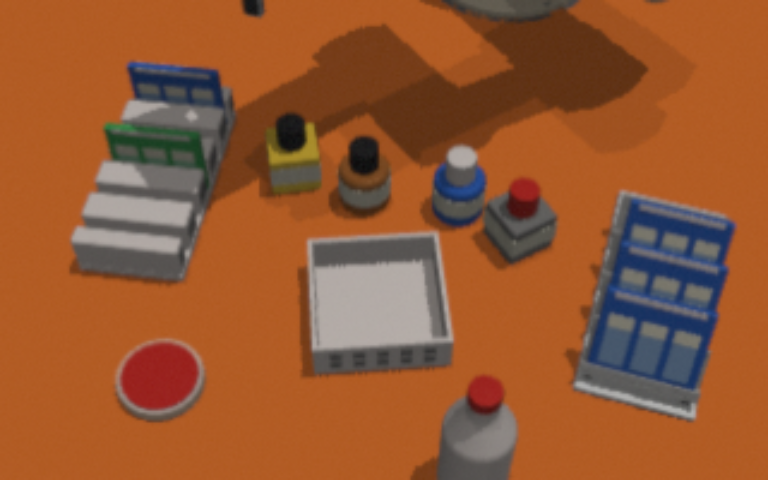

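The first tray stands in the slot at the same height as the green one (crop at about (175,85)). Three trays are left on the dryer, so on to the second.

step_arm(
  increments=[
    {"dx": 1,"dy": -0.06,"dz": 0,"wx": 0,"wy": 0,"wz": 0},
    {"dx": 1,"dy": -0.06,"dz": 0,"wx": 0,"wy": 0,"wz": 0},
    {"dx": 1,"dy": -0.06,"dz": 0,"wx": 0,"wy": 0,"wz": 0},
    {"dx": 1,"dy": -0.06,"dz": 0,"wx": 0,"wy": 0,"wz": 0},
    {"dx": 1,"dy": -0.06,"dz": 0,"wx": 0,"wy": 0,"wz": 0},
  ],
)

```text
time_s: 22.8
eef_pos: [434.2, -51.7, 250.1]
ee_rot: [0.0, 0.708, 0.707, -0.0]
force: [-0.1, 0.4, -0.8]
grip_width: 0.398
grip_force: 0.0
```

step_arm(
  increments=[
    {"dx": 1,"dy": -0.06,"dz": 0,"wx": 0,"wy": 0,"wz": 0},
    {"dx": 1,"dy": -0.06,"dz": 0,"wx": 0,"wy": 0,"wz": 0},
    {"dx": 1,"dy": -0.06,"dz": 0,"wx": 0,"wy": 0,"wz": 0},
    {"dx": 1,"dy": -0.06,"dz": 0,"wx": 0,"wy": 0,"wz": 0},
    {"dx": 1,"dy": -0.06,"dz": 0,"wx": 0,"wy": 0,"wz": 0},
  ],
)

```text
time_s: 23.3
eef_pos: [426.9, 73.4, 250.1]
ee_rot: [0.0, 0.708, 0.707, -0.0]
force: [0.7, -0.5, 1.1]
grip_width: 0.4
grip_force: 0.0
```

step_arm(
  increments=[
    {"dx": 1,"dy": -0.06,"dz": 0,"wx": 0,"wy": 0,"wz": 0},
    {"dx": 1,"dy": -0.06,"dz": 0,"wx": 0,"wy": 0,"wz": 0},
    {"dx": 1,"dy": -0.06,"dz": 0,"wx": 0,"wy": 0,"wz": 0},
    {"dx": 1,"dy": -0.06,"dz": 0,"wx": 0,"wy": 0,"wz": 0},
    {"dx": 1,"dy": -0.06,"dz": 0,"wx": 0,"wy": 0,"wz": 0},
  ],
)

```text
time_s: 23.8
eef_pos: [419.6, 198.5, 250.1]
ee_rot: [0.0, 0.708, 0.707, -0.0]
force: [0.8, 0.0, -0.3]
grip_width: 0.401
grip_force: 0.0
```

step_arm(
  increments=[
    {"dx": 1,"dy": -0.06,"dz": 0.2,"wx": 0,"wy": 0,"wz": 0},
    {"dx": 1,"dy": -0.06,"dz": 0.2,"wx": 0,"wy": 0,"wz": 0},
    {"dx": 1,"dy": -0.06,"dz": 0.2,"wx": 0,"wy": 0,"wz": 0},
    {"dx": 1,"dy": -0.06,"dz": 0.2,"wx": 0,"wy": 0,"wz": 0},
    {"dx": 0,"dy": 0,"dz": 0,"wx": -0.86,"wy": 0,"wz": 0},
  ],
)

```text
time_s: 24.3
eef_pos: [414.3, 299.3, 228.9]
ee_rot: [0.032, 0.706, 0.706, 0.032]
force: [0.3, -0.3, 0.4]
grip_width: 0.399
grip_force: 0.0
```

step_arm(
  increments=[
    {"dx": 0,"dy": 0,"dz": 0,"wx": -0.86,"wy": 0,"wz": 0},
    {"dx": 0,"dy": 0,"dz": 0,"wx": -0.86,"wy": 0,"wz": 0},
    {"dx": 0,"dy": 0,"dz": 0,"wx": -0.86,"wy": 0,"wz": 0},
    {"dx": 0,"dy": 0,"dz": 0,"wx": -0.84,"wy": 0,"wz": 0},
    {"dx": 0,"dy": 0,"dz": 0,"wx": 0,"wy": 0,"wz": 0},
  ],
)

```text
time_s: 24.8
eef_pos: [412.5, 297.6, 229.5]
ee_rot: [0.157, 0.689, 0.69, 0.157]
force: [0.1, 0.2, 0.1]
grip_width: 0.394
grip_force: 0.0
```

```bash
python3 go.py 478.7 298 93.8 0.01 0.45
```

```text
t 24.8 pos [412.5 297.6 229.5] j [ 0.49  0.16  1.83 -0.3   0.77  0.66]
turn [-0.02  0.05 -0.08] | shift after turn [-0.01  0.02  6.04] | shift now [0.02 0.04 6.04]
```

step_arm(
  increments=[
    {"dx": 0,"dy": 0,"dz": 1,"wx": 0,"wy": 0,"wz": 0},
    {"dx": 0,"dy": 0.04,"dz": 1,"wx": 0,"wy": 0,"wz": 0},
    {"dx": 0,"dy": 0,"dz": 1,"wx": 0,"wy": 0,"wz": 0},
    {"dx": 0,"dy": 0,"dz": 0.8,"wx": 0,"wy": 0,"wz": 0},
    {"dx": 0,"dy": 0,"dz": 0.8,"wx": 0,"wy": 0,"wz": 0},
  ],
)

```text
time_s: 25.3
eef_pos: [465.4, 297.3, 125.9]
ee_rot: [0.157, 0.69, 0.689, 0.156]
force: [0.2, 0.4, 0.4]
grip_width: 0.399
grip_force: 0.0
```

step_arm(
  increments=[
    {"dx": 0,"dy": 0,"dz": 0.8,"wx": 0,"wy": 0,"wz": 0},
    {"dx": 0,"dy": 0,"dz": 0.6,"wx": 0,"wy": 0,"wz": 0},
    {"dx": 0,"dy": 0,"dz": 0,"wx": 0,"wy": 0,"wz": 0},
    {"dx": 0,"dy": 0,"dz": 0,"wx": 0,"wy": 0,"wz": 0},
  ],
)

```text
time_s: 25.7
eef_pos: [479.9, 297.6, 95.5]
ee_rot: [0.157, 0.69, 0.689, 0.157]
force: [-0.5, 0.1, 0.2]
grip_width: 0.395
grip_force: 0.0
```

step_arm(
  increments=[
    {"dx": 0,"dy": 0,"dz": 0,"wx": 0,"wy": 0,"wz": 0},
    {"dx": 0,"dy": 0,"dz": 0,"wx": 0,"wy": 0,"wz": 0},
    {"dx": 0,"dy": 0,"dz": 0,"wx": 0,"wy": 0,"wz": 0},
    {"dx": 0,"dy": 0,"dz": 0,"wx": 0,"wy": 0,"wz": 0},
    {"dx": 0,"dy": 0,"dz": 0,"wx": 0,"wy": 0,"wz": 0},
  ],
  fingers=0,
  squeeze=40,
)

```text
time_s: 26.2
eef_pos: [479.2, 298.0, 96.0]
ee_rot: [0.157, 0.689, 0.689, 0.157]
force: [-4.3, -0.5, 6.1]
grip_width: 0.11
grip_force: 41.0
```

step_arm(
  increments=[
    {"dx": 0,"dy": 0,"dz": -0.6,"wx": 0,"wy": 0,"wz": 0},
    {"dx": 0,"dy": 0,"dz": -1,"wx": 0,"wy": 0,"wz": 0},
    {"dx": 0,"dy": 0,"dz": -1,"wx": 0,"wy": 0,"wz": 0},
    {"dx": 0,"dy": 0,"dz": -1,"wx": 0,"wy": 0,"wz": 0},
    {"dx": 0,"dy": 0,"dz": -1,"wx": 0,"wy": 0,"wz": 0},
  ],
)

```text
time_s: 26.7
eef_pos: [428.7, 297.8, 199.8]
ee_rot: [0.157, 0.69, 0.689, 0.157]
force: [-0.3, 0.4, -0.7]
grip_width: 0.111
grip_force: 39.7
```

step_arm(
  increments=[
    {"dx": 0,"dy": 0,"dz": -1,"wx": 0,"wy": 0,"wz": 0},
    {"dx": 0,"dy": 0,"dz": -1,"wx": 0,"wy": 0,"wz": 0},
    {"dx": 0,"dy": 0,"dz": 0,"wx": 0.8,"wy": 0,"wz": 0},
    {"dx": 0,"dy": 0,"dz": 0,"wx": 0.9,"wy": 0,"wz": 0},
    {"dx": 0,"dy": 0,"dz": 0,"wx": 0.9,"wy": 0,"wz": 0},
  ],
)

```text
time_s: 27.2
eef_pos: [407.4, 298.1, 244.6]
ee_rot: [0.061, 0.704, 0.705, 0.061]
force: [1.0, -0.6, -0.9]
grip_width: 0.111
grip_force: 39.8
```

step_arm(
  increments=[
    {"dx": 0,"dy": 0,"dz": 0,"wx": 0.9,"wy": 0,"wz": 0},
    {"dx": 0,"dy": 0,"dz": 0,"wx": 0.78,"wy": 0,"wz": 0},
    {"dx": 0,"dy": 0,"dz": 0,"wx": 0,"wy": 0,"wz": -0.9},
    {"dx": 0,"dy": 0,"dz": 0,"wx": 0,"wy": 0,"wz": -0.79},
    {"dx": 0,"dy": 0,"dz": 0,"wx": 0,"wy": 0,"wz": 0},
  ],
)

```text
time_s: 27.7
eef_pos: [407.8, 297.9, 243.9]
ee_rot: [-0.0, 0.642, 0.767, -0.0]
force: [0.3, 0.0, -1.7]
grip_width: 0.107
grip_force: 39.8
```

```bash
python3 go.py 490.7 -292.7 155 0.177 0
```

```text
t 27.7 pos [407.8 297.9 243.9] j [0.4  0.28 1.58 0.   1.29 0.22]
turn [-0. -0.  0.] | shift after turn [-23.84  -0.89   3.56] | shift now [-23.84  -0.9    3.56]
```

step_arm(
  increments=[
    {"dx": -1,"dy": -0.06,"dz": 0,"wx": 0,"wy": 0,"wz": 0},
    {"dx": -1,"dy": -0.06,"dz": 0,"wx": 0,"wy": 0,"wz": 0},
    {"dx": -1,"dy": -0.06,"dz": 0,"wx": 0,"wy": 0,"wz": 0},
    {"dx": -1,"dy": -0.06,"dz": 0,"wx": 0,"wy": 0,"wz": 0},
    {"dx": -1,"dy": -0.06,"dz": 0,"wx": 0,"wy": 0,"wz": 0},
  ],
)

```text
time_s: 28.2
eef_pos: [422.2, 172.7, 244.1]
ee_rot: [0.0, 0.643, 0.766, 0.0]
force: [1.3, 0.8, -1.6]
grip_width: 0.108
grip_force: 39.8
```

step_arm(
  increments=[
    {"dx": -1,"dy": -0.06,"dz": 0,"wx": 0,"wy": 0,"wz": 0},
    {"dx": -1,"dy": -0.06,"dz": 0,"wx": 0,"wy": 0,"wz": 0},
    {"dx": -1,"dy": -0.06,"dz": 0,"wx": 0,"wy": 0,"wz": 0},
    {"dx": -1,"dy": -0.06,"dz": 0,"wx": 0,"wy": 0,"wz": 0},
    {"dx": -1,"dy": -0.06,"dz": 0,"wx": 0,"wy": 0,"wz": 0},
  ],
)

```text
time_s: 28.7
eef_pos: [436.8, 48.3, 244.2]
ee_rot: [0.0, 0.643, 0.766, 0.0]
force: [1.1, 0.1, -1.8]
grip_width: 0.111
grip_force: 39.8
```

step_arm(
  increments=[
    {"dx": -1,"dy": -0.06,"dz": 0,"wx": 0,"wy": 0,"wz": 0},
    {"dx": -1,"dy": -0.06,"dz": 0,"wx": 0,"wy": 0,"wz": 0},
    {"dx": -1,"dy": -0.06,"dz": 0,"wx": 0,"wy": 0,"wz": 0},
    {"dx": -1,"dy": -0.06,"dz": 0,"wx": 0,"wy": 0,"wz": 0},
    {"dx": -1,"dy": -0.06,"dz": 0,"wx": 0,"wy": 0,"wz": 0},
  ],
)

```text
time_s: 29.2
eef_pos: [451.4, -76.1, 244.1]
ee_rot: [0.0, 0.643, 0.766, 0.0]
force: [-0.9, 0.1, -1.5]
grip_width: 0.109
grip_force: 39.8
```

step_arm(
  increments=[
    {"dx": -1,"dy": 0,"dz": 0,"wx": 0,"wy": 0,"wz": 0},
    {"dx": -1,"dy": 0,"dz": 0,"wx": 0,"wy": 0,"wz": 0},
    {"dx": -1,"dy": 0,"dz": 0,"wx": 0,"wy": 0,"wz": 0},
    {"dx": -1,"dy": 0,"dz": 0,"wx": 0,"wy": 0,"wz": 0},
    {"dx": -1,"dy": 0,"dz": 0,"wx": 0,"wy": 0,"wz": 0},
  ],
)

```text
time_s: 29.7
eef_pos: [473.5, -199.1, 244.1]
ee_rot: [0.0, 0.643, 0.766, 0.0]
force: [0.3, 0.6, -1.8]
grip_width: 0.111
grip_force: 39.7
```

step_arm(
  increments=[
    {"dx": -1,"dy": 0,"dz": 0.6,"wx": 0,"wy": 0,"wz": 0},
    {"dx": -1,"dy": 0,"dz": 0.7,"wx": 0,"wy": 0,"wz": 0},
    {"dx": -1,"dy": 0,"dz": 0.7,"wx": 0,"wy": 0,"wz": 0},
    {"dx": -0.84,"dy": 0,"dz": 0.7,"wx": 0,"wy": 0,"wz": 0},
    {"dx": 0,"dy": 0,"dz": 0.8,"wx": 0,"wy": 0,"wz": 0},
  ],
)

```text
time_s: 30.2
eef_pos: [490.4, -295.0, 155.8]
ee_rot: [0.001, 0.644, 0.765, -0.0]
force: [-0.3, 0.6, -1.5]
grip_width: 0.109
grip_force: 39.8
```

step_arm(
  increments=[
    {"dx": 0,"dy": 0,"dz": 0,"wx": 0,"wy": 0,"wz": 0},
    {"dx": 0,"dy": 0,"dz": 0,"wx": 0,"wy": 0,"wz": 0},
  ],
)

```text
time_s: 30.4
eef_pos: [490.4, -292.5, 157.0]
ee_rot: [-0.0, 0.642, 0.766, 0.0]
force: [-0.7, 0.1, -1.4]
grip_width: 0.109
grip_force: 39.6
```

```bash
python3 go.py 490.7 -292.7 95.5 0.177 0
```

```text
t 30.4 pos [ 490.4 -292.5  157. ] j [-0.74  0.5   1.49  0.    1.15 -0.92]
turn [ 0.   -0.   -0.01] | shift after turn [-0.01  0.01  2.46] | shift now [-0.01  0.01  2.46]
```

step_arm(
  increments=[
    {"dx": 0,"dy": 0,"dz": 0.4,"wx": 0,"wy": 0,"wz": 0},
    {"dx": 0,"dy": 0,"dz": 0.4,"wx": 0,"wy": 0,"wz": 0},
    {"dx": 0,"dy": 0,"dz": 0.4,"wx": 0,"wy": 0,"wz": 0},
    {"dx": 0,"dy": 0,"dz": 0.4,"wx": 0,"wy": 0,"wz": 0},
    {"dx": 0,"dy": 0,"dz": 0.4,"wx": 0,"wy": 0,"wz": 0},
  ],
)

```text
time_s: 30.9
eef_pos: [490.3, -292.6, 105.5]
ee_rot: [-0.0, 0.642, 0.767, -0.0]
force: [-0.2, -0.2, -1.3]
grip_width: 0.115
grip_force: 39.7
```

step_arm(
  increments=[
    {"dx": 0,"dy": 0,"dz": 0.25,"wx": 0,"wy": 0,"wz": 0},
    {"dx": 0,"dy": 0,"dz": 0.15,"wx": 0,"wy": 0,"wz": 0},
    {"dx": 0,"dy": 0,"dz": 0,"wx": 0,"wy": 0,"wz": 0},
    {"dx": 0,"dy": 0,"dz": 0,"wx": 0,"wy": 0,"wz": 0},
  ],
)

```text
time_s: 31.3
eef_pos: [490.5, -292.9, 96.8]
ee_rot: [0.0, 0.642, 0.767, -0.0]
force: [-0.0, -0.1, -0.8]
grip_width: 0.107
grip_force: 39.7
```

step_arm(
  increments=[
    {"dx": 0,"dy": 0,"dz": 0,"wx": 0,"wy": 0,"wz": 0},
    {"dx": 0,"dy": 0,"dz": 0,"wx": 0,"wy": 0,"wz": 0},
    {"dx": 0,"dy": 0,"dz": 0,"wx": 0,"wy": 0,"wz": 0},
    {"dx": 0,"dy": 0,"dz": -0.5,"wx": 0,"wy": 0,"wz": 0},
    {"dx": 0,"dy": 0,"dz": -0.7,"wx": 0,"wy": 0,"wz": 0},
  ],
  fingers=34,
)

```text
time_s: 31.8
eef_pos: [490.1, -292.6, 127.0]
ee_rot: [-0.001, 0.642, 0.767, 0.0]
force: [0.4, 0.8, -0.2]
grip_width: 0.398
grip_force: 0.0
```

step_arm(
  increments=[
    {"dx": 0,"dy": 0,"dz": -1,"wx": 0,"wy": 0,"wz": 0},
    {"dx": 0,"dy": 0,"dz": -1,"wx": 0,"wy": 0,"wz": 0.5},
    {"dx": 0,"dy": 0,"dz": -1,"wx": 0,"wy": 0,"wz": 0.5},
    {"dx": 0,"dy": 0,"dz": -1,"wx": 0,"wy": 0,"wz": 0.5},
    {"dx": 0,"dy": 0,"dz": -1,"wx": 0,"wy": 0,"wz": 0.19},
  ],
)

```text
time_s: 32.3
eef_pos: [490.2, -292.6, 253.7]
ee_rot: [0.001, 0.708, 0.706, 0.0]
force: [-0.1, 0.4, -0.0]
grip_width: 0.399
grip_force: 0.0
```

step_arm(
  increments=[
    {"dx": 1,"dy": 0,"dz": 0,"wx": 0,"wy": 0,"wz": 0},
    {"dx": 1,"dy": 0,"dz": 0,"wx": 0,"wy": 0,"wz": 0},
    {"dx": 1,"dy": 0,"dz": 0,"wx": 0,"wy": 0,"wz": 0},
    {"dx": 1,"dy": 0,"dz": 0,"wx": 0,"wy": 0,"wz": 0},
    {"dx": 1,"dy": 0,"dz": 0,"wx": 0,"wy": 0,"wz": 0},
  ],
)

```text
time_s: 32.8
eef_pos: [490.3, -166.7, 252.6]
ee_rot: [0.001, 0.707, 0.707, 0.0]
force: [-0.5, 0.0, 0.6]
grip_width: 0.397
grip_force: 0.0
```

step_arm(
  increments=[
    {"dx": 1,"dy": 0,"dz": 0,"wx": 0,"wy": 0,"wz": 0},
    {"dx": 1,"dy": 0,"dz": 0,"wx": 0,"wy": 0,"wz": 0},
    {"dx": 1,"dy": 0,"dz": 0,"wx": 0,"wy": 0,"wz": 0},
    {"dx": 1,"dy": 0,"dz": 0,"wx": 0,"wy": 0,"wz": 0},
    {"dx": 1,"dy": 0,"dz": 0,"wx": 0,"wy": 0,"wz": 0},
  ],
)

```text
time_s: 33.3
eef_pos: [490.3, -41.7, 252.6]
ee_rot: [0.001, 0.707, 0.707, 0.0]
force: [-0.2, 0.6, -0.4]
grip_width: 0.399
grip_force: 0.0
```

step_arm(
  increments=[
    {"dx": 1,"dy": -0.1,"dz": 0,"wx": 0,"wy": 0,"wz": 0},
    {"dx": 1,"dy": -0.1,"dz": 0,"wx": 0,"wy": 0,"wz": 0},
    {"dx": 1,"dy": -0.1,"dz": 0,"wx": 0,"wy": 0,"wz": 0},
    {"dx": 1,"dy": -0.1,"dz": 0,"wx": 0,"wy": 0,"wz": 0},
    {"dx": 1,"dy": -0.1,"dz": 0,"wx": 0,"wy": 0,"wz": 0},
  ],
)

```text
time_s: 33.8
eef_pos: [477.8, 83.3, 252.6]
ee_rot: [0.001, 0.707, 0.707, 0.0]
force: [0.2, -0.0, -0.8]
grip_width: 0.399
grip_force: 0.0
```

step_arm(
  increments=[
    {"dx": 1,"dy": -0.1,"dz": 0,"wx": 0,"wy": 0,"wz": 0},
    {"dx": 1,"dy": -0.1,"dz": 0,"wx": 0,"wy": 0,"wz": 0},
    {"dx": 1,"dy": 0,"dz": 0,"wx": 0,"wy": 0,"wz": 0},
    {"dx": 1,"dy": 0,"dz": 0,"wx": 0,"wy": 0,"wz": 0},
    {"dx": 1,"dy": 0,"dz": 0,"wx": 0,"wy": 0,"wz": 0},
  ],
)

```text
time_s: 34.3
eef_pos: [472.9, 208.3, 252.6]
ee_rot: [0.0, 0.707, 0.707, 0.001]
force: [0.2, -0.4, 0.1]
grip_width: 0.398
grip_force: 0.0
```

step_arm(
  increments=[
    {"dx": 1,"dy": 0,"dz": 0.2,"wx": 0,"wy": 0,"wz": 0},
    {"dx": 1,"dy": 0,"dz": 0.2,"wx": 0,"wy": 0,"wz": 0},
    {"dx": 1,"dy": 0,"dz": 0.2,"wx": 0,"wy": 0,"wz": 0},
    {"dx": 0.6,"dy": 0,"dz": 0.2,"wx": 0,"wy": 0,"wz": 0},
    {"dx": 0,"dy": 0,"dz": 0,"wx": -0.86,"wy": 0,"wz": 0},
  ],
)

```text
time_s: 34.8
eef_pos: [473.7, 298.3, 230.9]
ee_rot: [0.032, 0.706, 0.707, 0.032]
force: [1.0, 0.4, -0.1]
grip_width: 0.399
grip_force: 0.0
```

step_arm(
  increments=[
    {"dx": 0,"dy": 0,"dz": 0,"wx": -0.86,"wy": 0,"wz": 0},
    {"dx": 0,"dy": 0,"dz": 0,"wx": -0.86,"wy": 0,"wz": 0},
    {"dx": 0,"dy": 0,"dz": 0,"wx": -0.86,"wy": 0,"wz": 0},
    {"dx": 0,"dy": 0,"dz": 0,"wx": -0.84,"wy": 0,"wz": 0},
    {"dx": 0,"dy": 0,"dz": 0,"wx": 0,"wy": 0,"wz": 0},
  ],
)

```text
time_s: 35.3
eef_pos: [471.9, 297.1, 231.6]
ee_rot: [0.157, 0.689, 0.69, 0.157]
force: [0.2, 1.0, 0.0]
grip_width: 0.397
grip_force: 0.0
```

```bash
python3 go.py 538.4 297 94.5 0 0.45
```

```text
t 35.3 pos [471.9 297.1 231.6] j [ 0.43  0.25  1.71 -0.26  0.78  0.57]
turn [-0.02  0.    0.01] | shift after turn [-0.    0.01  6.09] | shift now [-0.    0.02  6.09]
```

step_arm(
  increments=[
    {"dx": 0,"dy": 0,"dz": 1,"wx": 0,"wy": 0,"wz": 0},
    {"dx": 0,"dy": 0.02,"dz": 1,"wx": 0,"wy": 0,"wz": 0},
    {"dx": 0,"dy": 0,"dz": 1,"wx": 0,"wy": 0,"wz": 0},
    {"dx": 0,"dy": 0,"dz": 0.8,"wx": 0,"wy": 0,"wz": 0},
    {"dx": 0,"dy": 0,"dz": 0.8,"wx": 0,"wy": 0,"wz": 0},
  ],
)

```text
time_s: 35.8
eef_pos: [524.4, 296.8, 127.6]
ee_rot: [0.157, 0.69, 0.689, 0.156]
force: [0.0, 0.1, 0.7]
grip_width: 0.401
grip_force: 0.0
```

step_arm(
  increments=[
    {"dx": 0,"dy": 0,"dz": 0.8,"wx": 0,"wy": 0,"wz": 0},
    {"dx": 0,"dy": 0,"dz": 0.65,"wx": 0,"wy": 0,"wz": 0},
    {"dx": 0,"dy": 0,"dz": 0,"wx": 0,"wy": 0,"wz": 0},
    {"dx": 0,"dy": 0,"dz": 0,"wx": 0,"wy": 0,"wz": 0},
  ],
)

```text
time_s: 36.2
eef_pos: [539.5, 297.0, 95.9]
ee_rot: [0.157, 0.69, 0.689, 0.157]
force: [-0.1, 0.4, 0.4]
grip_width: 0.399
grip_force: 0.0
```

step_arm(
  increments=[
    {"dx": 0,"dy": 0,"dz": 0,"wx": 0,"wy": 0,"wz": 0},
    {"dx": 0,"dy": 0,"dz": 0,"wx": 0,"wy": 0,"wz": 0},
    {"dx": 0,"dy": 0,"dz": 0,"wx": 0,"wy": 0,"wz": 0},
    {"dx": 0,"dy": 0,"dz": 0,"wx": 0,"wy": 0,"wz": 0},
    {"dx": 0,"dy": 0,"dz": 0,"wx": 0,"wy": 0,"wz": 0},
  ],
  fingers=0,
  squeeze=40,
)

```text
time_s: 36.7
eef_pos: [539.0, 297.4, 96.4]
ee_rot: [0.157, 0.689, 0.689, 0.157]
force: [-6.2, -0.4, 7.3]
grip_width: 0.112
grip_force: 40.9
```

step_arm(
  increments=[
    {"dx": 0,"dy": 0,"dz": -0.6,"wx": 0,"wy": 0,"wz": 0},
    {"dx": 0,"dy": 0,"dz": -1,"wx": 0,"wy": 0,"wz": 0},
    {"dx": 0,"dy": 0,"dz": -1,"wx": 0,"wy": 0,"wz": 0},
    {"dx": 0,"dy": 0,"dz": -1,"wx": 0,"wy": 0,"wz": 0},
    {"dx": 0,"dy": 0,"dz": -1,"wx": 0,"wy": 0,"wz": 0},
  ],
)

```text
time_s: 37.2
eef_pos: [488.5, 297.2, 200.1]
ee_rot: [0.157, 0.69, 0.689, 0.157]
force: [0.1, 0.5, -1.2]
grip_width: 0.115
grip_force: 39.6
```

step_arm(
  increments=[
    {"dx": 0,"dy": 0,"dz": -1,"wx": 0,"wy": 0,"wz": 0},
    {"dx": 0,"dy": 0,"dz": -1,"wx": 0,"wy": 0,"wz": 0},
    {"dx": 0,"dy": 0,"dz": 0,"wx": 0.8,"wy": 0,"wz": 0},
    {"dx": 0,"dy": 0,"dz": 0,"wx": 0.9,"wy": 0,"wz": 0},
    {"dx": 0,"dy": 0,"dz": 0,"wx": 0.9,"wy": 0,"wz": 0},
  ],
)

```text
time_s: 37.7
eef_pos: [467.1, 297.5, 244.9]
ee_rot: [0.061, 0.704, 0.705, 0.061]
force: [0.5, -0.2, -1.0]
grip_width: 0.111
grip_force: 39.7
```

step_arm(
  increments=[
    {"dx": 0,"dy": 0,"dz": 0,"wx": 0.9,"wy": 0,"wz": 0},
    {"dx": 0,"dy": 0,"dz": 0,"wx": 0.78,"wy": 0,"wz": 0},
    {"dx": 0,"dy": 0,"dz": 0,"wx": 0,"wy": 0,"wz": -0.9},
    {"dx": 0,"dy": 0,"dz": 0,"wx": 0,"wy": 0,"wz": -0.79},
    {"dx": 0,"dy": 0,"dz": 0,"wx": 0,"wy": 0,"wz": 0},
  ],
)

```text
time_s: 38.2
eef_pos: [467.5, 297.2, 244.1]
ee_rot: [-0.0, 0.642, 0.767, 0.0]
force: [0.4, 0.3, -1.8]
grip_width: 0.108
grip_force: 39.7
```

```bash
python3 go.py 589.2 -275.1 155 0.177 0
```

```text
t 38.2 pos [467.5 297.2 244.1] j [0.35 0.39 1.43 0.   1.33 0.18]
turn [-0. -0.  0.] | shift after turn [-23.39   0.76   3.57] | shift now [-23.39   0.75   3.56]
```

step_arm(
  increments=[
    {"dx": -1,"dy": 0.05,"dz": 0,"wx": 0,"wy": 0,"wz": 0},
    {"dx": -1,"dy": 0.05,"dz": 0,"wx": 0,"wy": 0,"wz": 0},
    {"dx": -1,"dy": 0.05,"dz": 0,"wx": 0,"wy": 0,"wz": 0},
    {"dx": -1,"dy": 0.05,"dz": 0,"wx": 0,"wy": 0,"wz": 0},
    {"dx": -1,"dy": 0.05,"dz": 0,"wx": 0,"wy": 0,"wz": 0},
  ],
)

```text
time_s: 38.7
eef_pos: [495.6, 174.4, 244.3]
ee_rot: [0.0, 0.643, 0.766, 0.0]
force: [1.1, -0.2, -2.4]
grip_width: 0.111
grip_force: 39.7
```

step_arm(
  increments=[
    {"dx": -1,"dy": 0.05,"dz": 0,"wx": 0,"wy": 0,"wz": 0},
    {"dx": -1,"dy": 0.05,"dz": 0,"wx": 0,"wy": 0,"wz": 0},
    {"dx": -1,"dy": 0.05,"dz": 0,"wx": 0,"wy": 0,"wz": 0},
    {"dx": -1,"dy": 0.05,"dz": 0,"wx": 0,"wy": 0,"wz": 0},
    {"dx": -1,"dy": 0.05,"dz": 0,"wx": 0,"wy": 0,"wz": 0},
  ],
)

```text
time_s: 39.2
eef_pos: [523.8, 52.4, 244.3]
ee_rot: [0.0, 0.643, 0.766, 0.0]
force: [-0.3, -0.5, -0.4]
grip_width: 0.107
grip_force: 39.7
```

step_arm(
  increments=[
    {"dx": -1,"dy": 0.05,"dz": 0,"wx": 0,"wy": 0,"wz": 0},
    {"dx": -1,"dy": 0.05,"dz": 0,"wx": 0,"wy": 0,"wz": 0},
    {"dx": -1,"dy": 0.05,"dz": 0,"wx": 0,"wy": 0,"wz": 0},
    {"dx": -1,"dy": 0.05,"dz": 0,"wx": 0,"wy": 0,"wz": 0},
    {"dx": -1,"dy": 0.05,"dz": 0,"wx": 0,"wy": 0,"wz": 0},
  ],
)

```text
time_s: 39.7
eef_pos: [551.9, -69.5, 244.3]
ee_rot: [0.0, 0.643, 0.766, 0.0]
force: [-0.7, -0.6, -0.4]
grip_width: 0.108
grip_force: 39.7
```

step_arm(
  increments=[
    {"dx": -1,"dy": 0,"dz": 0,"wx": 0,"wy": 0,"wz": 0},
    {"dx": -1,"dy": 0,"dz": 0,"wx": 0,"wy": 0,"wz": 0},
    {"dx": -1,"dy": 0,"dz": 0,"wx": 0,"wy": 0,"wz": 0},
    {"dx": -1,"dy": 0,"dz": 0,"wx": 0,"wy": 0,"wz": 0},
    {"dx": -1,"dy": 0,"dz": 0,"wx": 0,"wy": 0,"wz": 0},
  ],
)

```text
time_s: 40.2
eef_pos: [573.9, -192.5, 244.2]
ee_rot: [0.0, 0.643, 0.766, 0.0]
force: [-0.2, 0.1, -1.4]
grip_width: 0.109
grip_force: 39.7
```

step_arm(
  increments=[
    {"dx": -1,"dy": 0,"dz": 0.6,"wx": 0,"wy": 0,"wz": 0},
    {"dx": -1,"dy": 0,"dz": 0.7,"wx": 0,"wy": 0,"wz": 0},
    {"dx": -1,"dy": 0,"dz": 0.7,"wx": 0,"wy": 0,"wz": 0},
    {"dx": -0.4,"dy": 0,"dz": 0.7,"wx": 0,"wy": 0,"wz": 0},
    {"dx": 0,"dy": 0,"dz": 0.8,"wx": 0,"wy": 0,"wz": 0},
  ],
)

```text
time_s: 40.7
eef_pos: [588.8, -276.3, 155.7]
ee_rot: [0.0, 0.643, 0.766, 0.0]
force: [0.8, -0.4, -2.2]
grip_width: 0.108
grip_force: 39.7
```

step_arm(
  increments=[
    {"dx": 0,"dy": 0,"dz": 0,"wx": 0,"wy": 0,"wz": 0},
    {"dx": 0,"dy": 0,"dz": 0,"wx": 0,"wy": 0,"wz": 0},
  ],
)

```text
time_s: 40.9
eef_pos: [589.0, -274.8, 157.1]
ee_rot: [0.0, 0.642, 0.767, 0.0]
force: [-0.2, 0.7, -1.3]
grip_width: 0.107
grip_force: 39.7
```

```bash
python3 go.py 589.2 -275.1 95.8 0.177 0
```

```text
t 40.9 pos [ 589.  -274.8  157.1] j [-0.62  0.67  1.21  0.    1.26 -0.79]
turn [ 0.   -0.   -0.01] | shift after turn [-0.02  0.01  2.45] | shift now [-0.02  0.01  2.45]
```

step_arm(
  increments=[
    {"dx": 0,"dy": 0,"dz": 0.4,"wx": 0,"wy": 0,"wz": 0},
    {"dx": 0,"dy": 0,"dz": 0.4,"wx": 0,"wy": 0,"wz": 0},
    {"dx": 0,"dy": 0,"dz": 0.4,"wx": 0,"wy": 0,"wz": 0},
    {"dx": 0,"dy": 0,"dz": 0.4,"wx": 0,"wy": 0,"wz": 0},
    {"dx": 0,"dy": 0,"dz": 0.4,"wx": 0,"wy": 0,"wz": 0},
  ],
)

```text
time_s: 41.4
eef_pos: [588.7, -275.3, 105.6]
ee_rot: [-0.0, 0.642, 0.767, -0.0]
force: [0.5, -0.4, -1.6]
grip_width: 0.116
grip_force: 39.7
```

step_arm(
  increments=[
    {"dx": 0,"dy": 0,"dz": 0.25,"wx": 0,"wy": 0,"wz": 0},
    {"dx": 0,"dy": 0,"dz": 0.15,"wx": 0,"wy": 0,"wz": 0},
    {"dx": 0,"dy": 0,"dz": 0,"wx": 0,"wy": 0,"wz": 0},
    {"dx": 0,"dy": 0,"dz": 0,"wx": 0,"wy": 0,"wz": 0},
  ],
)

```text
time_s: 41.8
eef_pos: [588.9, -275.5, 97.0]
ee_rot: [0.0, 0.642, 0.767, 0.0]
force: [0.1, -0.6, -1.1]
grip_width: 0.105
grip_force: 39.7
```

step_arm(
  increments=[
    {"dx": 0,"dy": 0,"dz": 0,"wx": 0,"wy": 0,"wz": 0},
    {"dx": 0,"dy": 0,"dz": 0,"wx": 0,"wy": 0,"wz": 0},
    {"dx": 0,"dy": 0,"dz": 0,"wx": 0,"wy": 0,"wz": 0},
    {"dx": 0,"dy": 0,"dz": -0.5,"wx": 0,"wy": 0,"wz": 0},
    {"dx": 0,"dy": 0,"dz": -0.7,"wx": 0,"wy": 0,"wz": 0},
  ],
  fingers=34,
)

```text
time_s: 42.3
eef_pos: [588.6, -275.2, 127.1]
ee_rot: [-0.001, 0.642, 0.767, -0.0]
force: [-0.2, 0.4, 0.4]
grip_width: 0.4
grip_force: 0.0
```

step_arm(
  increments=[
    {"dx": 0,"dy": 0,"dz": -1,"wx": 0,"wy": 0,"wz": 0},
    {"dx": 0,"dy": 0,"dz": -1,"wx": 0,"wy": 0,"wz": 0.5},
    {"dx": 0,"dy": 0,"dz": -1,"wx": 0,"wy": 0,"wz": 0.5},
    {"dx": 0,"dy": 0,"dz": -1,"wx": 0,"wy": 0,"wz": 0.5},
    {"dx": 0,"dy": 0,"dz": -1,"wx": 0,"wy": 0,"wz": 0.19},
  ],
)

```text
time_s: 42.8
eef_pos: [588.7, -275.3, 253.9]
ee_rot: [0.001, 0.708, 0.706, 0.0]
force: [0.7, 0.1, 0.6]
grip_width: 0.403
grip_force: 0.0
```

step_arm(
  increments=[
    {"dx": 1,"dy": -0.14,"dz": 0,"wx": 0,"wy": 0,"wz": 0},
    {"dx": 1,"dy": -0.14,"dz": 0,"wx": 0,"wy": 0,"wz": 0},
    {"dx": 1,"dy": -0.14,"dz": 0,"wx": 0,"wy": 0,"wz": 0},
    {"dx": 1,"dy": -0.14,"dz": 0,"wx": 0,"wy": 0,"wz": 0},
    {"dx": 1,"dy": -0.14,"dz": 0,"wx": 0,"wy": 0,"wz": 0},
  ],
)

```text
time_s: 43.3
eef_pos: [571.1, -149.4, 252.8]
ee_rot: [0.001, 0.707, 0.707, 0.0]
force: [0.4, 0.3, -0.1]
grip_width: 0.4
grip_force: 0.0
```

step_arm(
  increments=[
    {"dx": 1,"dy": -0.14,"dz": 0,"wx": 0,"wy": 0,"wz": 0},
    {"dx": 1,"dy": -0.14,"dz": 0,"wx": 0,"wy": 0,"wz": 0},
    {"dx": 1,"dy": -0.14,"dz": 0,"wx": 0,"wy": 0,"wz": 0},
    {"dx": 1,"dy": -0.14,"dz": 0,"wx": 0,"wy": 0,"wz": 0},
    {"dx": 1,"dy": -0.14,"dz": 0,"wx": 0,"wy": 0,"wz": 0},
  ],
)

```text
time_s: 43.8
eef_pos: [553.7, -24.3, 252.8]
ee_rot: [0.001, 0.707, 0.707, 0.0]
force: [0.4, 0.5, 0.3]
grip_width: 0.399
grip_force: 0.0
```

step_arm(
  increments=[
    {"dx": 1,"dy": -0.16,"dz": 0,"wx": 0,"wy": 0,"wz": 0},
    {"dx": 1,"dy": -0.16,"dz": 0,"wx": 0,"wy": 0,"wz": 0},
    {"dx": 1,"dy": -0.16,"dz": 0,"wx": 0,"wy": 0,"wz": 0},
    {"dx": 1,"dy": -0.15,"dz": 0,"wx": 0,"wy": 0,"wz": 0},
    {"dx": 1,"dy": -0.15,"dz": 0,"wx": 0,"wy": 0,"wz": 0},
  ],
)

```text
time_s: 44.3
eef_pos: [534.2, 100.7, 252.8]
ee_rot: [0.001, 0.707, 0.707, 0.0]
force: [0.1, -0.2, -0.5]
grip_width: 0.4
grip_force: 0.0
```

step_arm(
  increments=[
    {"dx": 1,"dy": 0,"dz": 0,"wx": 0,"wy": 0,"wz": 0},
    {"dx": 1,"dy": 0,"dz": 0,"wx": 0,"wy": 0,"wz": 0},
    {"dx": 1,"dy": 0,"dz": 0,"wx": 0,"wy": 0,"wz": 0},
    {"dx": 1,"dy": 0,"dz": 0,"wx": 0,"wy": 0,"wz": 0},
    {"dx": 1,"dy": 0,"dz": 0,"wx": 0,"wy": 0,"wz": 0},
  ],
)

```text
time_s: 44.8
eef_pos: [534.4, 225.7, 252.8]
ee_rot: [0.0, 0.707, 0.707, 0.001]
force: [0.5, 0.9, -0.1]
grip_width: 0.4
grip_force: 0.0
```

step_arm(
  increments=[
    {"dx": 1,"dy": 0,"dz": 0.3,"wx": 0,"wy": 0,"wz": 0},
    {"dx": 1,"dy": 0,"dz": 0.3,"wx": 0,"wy": 0,"wz": 0},
    {"dx": 0.76,"dy": 0,"dz": 0.2,"wx": 0,"wy": 0,"wz": 0},
    {"dx": 0,"dy": 0,"dz": 0,"wx": -0.86,"wy": 0,"wz": 0},
    {"dx": 0,"dy": 0,"dz": 0,"wx": -0.86,"wy": 0,"wz": 0},
  ],
)

```text
time_s: 45.3
eef_pos: [534.8, 294.2, 232.4]
ee_rot: [0.065, 0.704, 0.704, 0.065]
force: [-0.1, 0.1, 0.7]
grip_width: 0.394
grip_force: 0.0
```

step_arm(
  increments=[
    {"dx": 0,"dy": 0,"dz": 0,"wx": -0.86,"wy": 0,"wz": 0},
    {"dx": 0,"dy": 0,"dz": 0,"wx": -0.86,"wy": 0,"wz": 0},
    {"dx": 0,"dy": 0,"dz": 0,"wx": -0.84,"wy": 0,"wz": 0},
    {"dx": 0,"dy": 0,"dz": 0,"wx": 0,"wy": 0,"wz": 0},
  ],
)

```text
time_s: 45.7
eef_pos: [533.3, 293.8, 232.2]
ee_rot: [0.157, 0.689, 0.69, 0.157]
force: [-0.5, -0.4, -0.1]
grip_width: 0.4
grip_force: 0.0
```

```bash
python3 go.py 600.2 294 94.5 0 0.45
python3 - <<'E'
from fit import *
c=cam("wrist"); print(lm("wrist",c,"tray1"))
for r in fitall("wrist",c,"tray1",TRAY,20): print(r)
E
```

```text
t 45.7 pos [533.3 293.8 232.2] j [ 0.37  0.35  1.57 -0.22  0.81  0.49]
turn [-0.01 -0.    0.  ] | shift after turn [0.01 0.01 6.12] | shift now [0.01 0.02 6.12]
[(0.97, [638.5, 295.6, 22.2]), (0.22, [516.6, 291.8, -1.4])]
(0.66, np.int64(1640), (np.float64(634.6), np.float64(299.5), np.float64(0.007), np.float64(0.852)))
```

step_arm(
  increments=[
    {"dx": 0.05,"dy": 0,"dz": 1,"wx": 0,"wy": 0,"wz": 0},
    {"dx": 0.05,"dy": 0.02,"dz": 1,"wx": 0,"wy": 0,"wz": 0},
    {"dx": 0,"dy": 0,"dz": 1,"wx": 0,"wy": 0,"wz": 0},
    {"dx": 0,"dy": 0,"dz": 0.8,"wx": 0,"wy": 0,"wz": 0},
    {"dx": 0,"dy": 0,"dz": 0.8,"wx": 0,"wy": 0,"wz": 0},
  ],
)

```text
time_s: 46.4
eef_pos: [585.8, 295.8, 127.3]
ee_rot: [0.157, 0.69, 0.689, 0.157]
force: [0.0, -0.5, -0.4]
grip_width: 0.399
grip_force: 0.0
```

step_arm(
  increments=[
    {"dx": 0,"dy": 0,"dz": 0.8,"wx": 0,"wy": 0,"wz": 0},
    {"dx": 0,"dy": 0,"dz": 0.68,"wx": 0,"wy": 0,"wz": 0},
    {"dx": 0,"dy": 0,"dz": 0,"wx": 0,"wy": 0,"wz": 0},
    {"dx": 0,"dy": 0,"dz": 0,"wx": 0,"wy": 0,"wz": 0},
  ],
)

```text
time_s: 46.8
eef_pos: [601.2, 296.0, 95.1]
ee_rot: [0.157, 0.69, 0.689, 0.157]
force: [0.1, -0.0, 0.4]
grip_width: 0.393
grip_force: 0.0
```

step_arm(
  increments=[
    {"dx": 0,"dy": 0,"dz": 0,"wx": 0,"wy": 0,"wz": 0},
    {"dx": 0,"dy": 0,"dz": 0,"wx": 0,"wy": 0,"wz": 0},
    {"dx": 0,"dy": 0,"dz": 0,"wx": 0,"wy": 0,"wz": 0},
    {"dx": 0,"dy": 0,"dz": 0,"wx": 0,"wy": 0,"wz": 0},
    {"dx": 0,"dy": 0,"dz": 0,"wx": 0,"wy": 0,"wz": 0},
  ],
  fingers=0,
  squeeze=40,
)

```text
time_s: 47.3
eef_pos: [601.0, 296.3, 95.9]
ee_rot: [0.157, 0.689, 0.689, 0.158]
force: [-3.7, -1.0, 5.5]
grip_width: 0.111
grip_force: 45.6
```

step_arm(
  increments=[
    {"dx": 0,"dy": 0,"dz": -0.6,"wx": 0,"wy": 0,"wz": 0},
    {"dx": 0,"dy": 0,"dz": -1,"wx": 0,"wy": 0,"wz": 0},
    {"dx": 0,"dy": 0,"dz": -1,"wx": 0,"wy": 0,"wz": 0},
    {"dx": 0,"dy": 0,"dz": -1,"wx": 0,"wy": 0,"wz": 0},
    {"dx": 0,"dy": 0,"dz": -1,"wx": 0,"wy": 0,"wz": 0},
  ],
)

```text
time_s: 47.8
eef_pos: [550.0, 296.1, 200.0]
ee_rot: [0.157, 0.69, 0.689, 0.157]
force: [-0.1, 0.1, -0.0]
grip_width: 0.108
grip_force: 44.2
```

step_arm(
  increments=[
    {"dx": 0,"dy": 0,"dz": -1,"wx": 0,"wy": 0,"wz": 0},
    {"dx": 0,"dy": 0,"dz": -1,"wx": 0,"wy": 0,"wz": 0},
    {"dx": 0,"dy": 0,"dz": 0,"wx": 0.8,"wy": 0,"wz": 0},
    {"dx": 0,"dy": 0,"dz": 0,"wx": 0.9,"wy": 0,"wz": 0},
    {"dx": 0,"dy": 0,"dz": 0,"wx": 0.9,"wy": 0,"wz": 0},
  ],
)

```text
time_s: 48.3
eef_pos: [528.5, 296.4, 244.9]
ee_rot: [0.061, 0.704, 0.705, 0.061]
force: [0.9, -0.8, -0.5]
grip_width: 0.109
grip_force: 44.3
```

step_arm(
  increments=[
    {"dx": 0,"dy": 0,"dz": 0,"wx": 0.9,"wy": 0,"wz": 0},
    {"dx": 0,"dy": 0,"dz": 0,"wx": 0.78,"wy": 0,"wz": 0},
    {"dx": 0,"dy": 0,"dz": 0,"wx": 0,"wy": 0,"wz": -0.9},
    {"dx": 0,"dy": 0,"dz": 0,"wx": 0,"wy": 0,"wz": -0.79},
    {"dx": 0,"dy": 0,"dz": 0,"wx": 0,"wy": 0,"wz": 0},
  ],
)

```text
time_s: 48.8
eef_pos: [529.0, 296.2, 244.1]
ee_rot: [-0.0, 0.642, 0.767, 0.0]
force: [0.9, -0.1, -1.4]
grip_width: 0.108
grip_force: 44.3
```

```bash
python3 go.py 638.4 -266.3 155 0.177 0
```

```text
t 48.8 pos [529.  296.2 244.1] j [0.32 0.5  1.25 0.   1.39 0.14]
turn [ 0.   -0.    0.01] | shift after turn [-22.92   0.35   3.56] | shift now [-22.92   0.34   3.56]
```

step_arm(
  increments=[
    {"dx": -1,"dy": 0.05,"dz": 0,"wx": 0,"wy": 0,"wz": 0},
    {"dx": -1,"dy": 0.05,"dz": 0,"wx": 0,"wy": 0,"wz": 0},
    {"dx": -1,"dy": 0.05,"dz": 0,"wx": 0,"wy": 0,"wz": 0},
    {"dx": -1,"dy": 0.05,"dz": 0,"wx": 0,"wy": 0,"wz": 0},
    {"dx": -1,"dy": 0.05,"dz": 0,"wx": 0,"wy": 0,"wz": 0},
  ],
)

```text
time_s: 49.3
eef_pos: [557.2, 173.4, 244.1]
ee_rot: [0.0, 0.643, 0.766, 0.0]
force: [0.4, -0.1, -0.9]
grip_width: 0.104
grip_force: 44.2
```

step_arm(
  increments=[
    {"dx": -1,"dy": 0.05,"dz": 0,"wx": 0,"wy": 0,"wz": 0},
    {"dx": -1,"dy": 0.05,"dz": 0,"wx": 0,"wy": 0,"wz": 0},
    {"dx": -1,"dy": 0,"dz": 0,"wx": 0,"wy": 0,"wz": 0},
    {"dx": -1,"dy": 0,"dz": 0,"wx": 0,"wy": 0,"wz": 0},
    {"dx": -1,"dy": 0,"dz": 0,"wx": 0,"wy": 0,"wz": 0},
  ],
)

```text
time_s: 49.8
eef_pos: [581.6, 50.8, 244.1]
ee_rot: [0.0, 0.643, 0.766, 0.0]
force: [-0.3, 0.1, -0.9]
grip_width: 0.108
grip_force: 44.2
```

step_arm(
  increments=[
    {"dx": -1,"dy": 0,"dz": 0,"wx": 0,"wy": 0,"wz": 0},
    {"dx": -1,"dy": 0,"dz": 0,"wx": 0,"wy": 0,"wz": 0},
    {"dx": -1,"dy": 0,"dz": 0,"wx": 0,"wy": 0,"wz": 0},
    {"dx": -1,"dy": 0,"dz": 0,"wx": 0,"wy": 0,"wz": 0},
    {"dx": -1,"dy": 0,"dz": 0,"wx": 0,"wy": 0,"wz": 0},
  ],
)

```text
time_s: 50.3
eef_pos: [603.6, -72.2, 244.1]
ee_rot: [0.0, 0.643, 0.766, 0.0]
force: [0.8, -0.2, -1.0]
grip_width: 0.106
grip_force: 44.2
```

step_arm(
  increments=[
    {"dx": -1,"dy": 0,"dz": 0,"wx": 0,"wy": 0,"wz": 0},
    {"dx": -1,"dy": 0,"dz": 0,"wx": 0,"wy": 0,"wz": 0},
    {"dx": -1,"dy": 0,"dz": 0,"wx": 0,"wy": 0,"wz": 0},
    {"dx": -1,"dy": 0,"dz": 0,"wx": 0,"wy": 0,"wz": 0},
    {"dx": -1,"dy": 0,"dz": 0,"wx": 0,"wy": 0,"wz": 0},
  ],
)

```text
time_s: 50.8
eef_pos: [625.6, -195.2, 244.1]
ee_rot: [0.0, 0.643, 0.766, 0.0]
force: [0.0, -0.7, -1.6]
grip_width: 0.109
grip_force: 44.2
```

step_arm(
  increments=[
    {"dx": -1,"dy": 0,"dz": 0.6,"wx": 0,"wy": 0,"wz": 0},
    {"dx": -1,"dy": 0,"dz": 0.7,"wx": 0,"wy": 0,"wz": 0},
    {"dx": -0.92,"dy": 0,"dz": 0.7,"wx": 0,"wy": 0,"wz": 0},
    {"dx": 0,"dy": 0,"dz": 0.7,"wx": 0,"wy": 0,"wz": 0},
    {"dx": 0,"dy": 0,"dz": 0.8,"wx": 0,"wy": 0,"wz": 0},
  ],
)

```text
time_s: 51.3
eef_pos: [638.4, -266.9, 155.9]
ee_rot: [0.0, 0.643, 0.766, 0.0]
force: [0.3, 0.2, -1.0]
grip_width: 0.108
grip_force: 44.3
```

step_arm(
  increments=[
    {"dx": 0,"dy": 0,"dz": 0,"wx": 0,"wy": 0,"wz": 0},
    {"dx": 0,"dy": 0,"dz": 0,"wx": 0,"wy": 0,"wz": 0},
  ],
)

```text
time_s: 51.5
eef_pos: [638.7, -266.2, 156.9]
ee_rot: [0.0, 0.642, 0.766, 0.0]
force: [-0.0, 0.0, -0.0]
grip_width: 0.111
grip_force: 44.3
```

```bash
python3 go.py 638.4 -266.3 95.5 0.177 0
```

```text
t 51.5 pos [ 638.7 -266.2  156.9] j [-0.56  0.77  1.04  0.    1.34 -0.74]
turn [ 0.    0.   -0.01] | shift after turn [-0.   -0.01  2.46] | shift now [-0.   -0.01  2.46]
```

step_arm(
  increments=[
    {"dx": 0,"dy": 0,"dz": 0.4,"wx": 0,"wy": 0,"wz": 0},
    {"dx": 0,"dy": 0,"dz": 0.4,"wx": 0,"wy": 0,"wz": 0},
    {"dx": 0,"dy": 0,"dz": 0.4,"wx": 0,"wy": 0,"wz": 0},
    {"dx": 0,"dy": 0,"dz": 0.4,"wx": 0,"wy": 0,"wz": 0},
    {"dx": 0,"dy": 0,"dz": 0.4,"wx": 0,"wy": 0,"wz": 0},
  ],
)

```text
time_s: 52.0
eef_pos: [638.5, -266.3, 105.0]
ee_rot: [-0.0, 0.642, 0.767, -0.0]
force: [0.7, 0.1, -1.3]
grip_width: 0.115
grip_force: 44.3
```

step_arm(
  increments=[
    {"dx": 0,"dy": 0,"dz": 0.25,"wx": 0,"wy": 0,"wz": 0},
    {"dx": 0,"dy": 0,"dz": 0.15,"wx": 0,"wy": 0,"wz": 0},
    {"dx": 0,"dy": 0,"dz": 0,"wx": 0,"wy": 0,"wz": 0},
    {"dx": 0,"dy": 0,"dz": 0,"wx": 0,"wy": 0,"wz": 0},
  ],
)

```text
time_s: 52.4
eef_pos: [638.8, -266.5, 96.4]
ee_rot: [0.0, 0.642, 0.767, 0.0]
force: [-0.4, -0.3, -1.5]
grip_width: 0.109
grip_force: 44.3
```

step_arm(
  increments=[
    {"dx": 0,"dy": 0,"dz": 0,"wx": 0,"wy": 0,"wz": 0},
    {"dx": 0,"dy": 0,"dz": 0,"wx": 0,"wy": 0,"wz": 0},
    {"dx": 0,"dy": 0,"dz": 0,"wx": 0,"wy": 0,"wz": 0},
    {"dx": 0,"dy": 0,"dz": -0.5,"wx": 0,"wy": 0,"wz": 0},
    {"dx": 0,"dy": 0,"dz": -0.7,"wx": 0,"wy": 0,"wz": 0},
  ],
  fingers=34,
)

```text
time_s: 52.9
eef_pos: [638.4, -266.2, 126.4]
ee_rot: [-0.001, 0.642, 0.767, -0.0]
force: [0.9, -0.4, -0.4]
grip_width: 0.401
grip_force: 0.0
```

step_arm(
  increments=[
    {"dx": 0,"dy": 0,"dz": -1,"wx": 0,"wy": 0,"wz": 0},
    {"dx": 0,"dy": 0,"dz": -1,"wx": 0,"wy": 0,"wz": 0.5},
    {"dx": 0,"dy": 0,"dz": -1,"wx": 0,"wy": 0,"wz": 0.5},
    {"dx": 0,"dy": 0,"dz": -1,"wx": 0,"wy": 0,"wz": 0.5},
    {"dx": 0,"dy": 0,"dz": -1,"wx": 0,"wy": 0,"wz": 0.19},
  ],
)

```text
time_s: 53.4
eef_pos: [638.5, -266.3, 253.4]
ee_rot: [0.001, 0.708, 0.706, 0.0]
force: [0.1, -0.2, -0.0]
grip_width: 0.405
grip_force: 0.0
```

step_arm(
  increments=[
    {"dx": 1,"dy": -0.6,"dz": -0.4,"wx": 0,"wy": 0,"wz": 0},
    {"dx": 1,"dy": -0.6,"dz": -0.4,"wx": 0,"wy": 0,"wz": 0},
    {"dx": 1,"dy": -0.6,"dz": -0.4,"wx": 0,"wy": 0,"wz": 0},
    {"dx": 1,"dy": -0.6,"dz": -0.4,"wx": 0,"wy": 0,"wz": 0},
    {"dx": 1,"dy": -0.6,"dz": -0.4,"wx": 0,"wy": 0,"wz": 0},
  ],
  fingers=52,
)

```text
time_s: 53.9
eef_pos: [562.8, -140.4, 302.6]
ee_rot: [0.001, 0.707, 0.707, 0.0]
force: [1.5, 0.6, 0.3]
grip_width: 0.609
grip_force: 0.0
```

step_arm(
  increments=[
    {"dx": 1,"dy": -0.6,"dz": -0.4,"wx": 0,"wy": 0,"wz": 0},
    {"dx": 1,"dy": -0.6,"dz": -0.4,"wx": 0,"wy": 0,"wz": 0},
    {"dx": 1,"dy": -0.6,"dz": -0.4,"wx": 0,"wy": 0,"wz": 0},
    {"dx": 1,"dy": -0.6,"dz": -0.4,"wx": 0,"wy": 0,"wz": 0},
    {"dx": 0,"dy": 0,"dz": 0,"wx": 0,"wy": 0,"wz": 0},
  ],
)

```text
time_s: 54.4
eef_pos: [502.8, -39.1, 344.1]
ee_rot: [0.002, 0.706, 0.708, 0.001]
force: [0.7, 0.5, 0.1]
grip_width: 0.606
grip_force: 0.0
```

```bash
python3 e.py 6 jar1 bottle1 basket
```

```text
54.4 [502.8 -39.1 344.1] [-0.31  0.22  1.4   0.    1.52 -0.31]
jar1 [(0.73, [470.4, -146.0, 0.7]), (0.72, [483.4, 132.0, 1.6])]
  fit 0.9 2576 [486.6, 135.0, -0.065, 0.761]
  fit 0.89 2152 [470.2, -141.6, 0.5, 0.908]
bottle1 [(0.91, [457.2, 54.5, 1.2])]
  fit 0.89 2100 [460.5, 54.8, 0.0, 0.944]
  fit 0.82 1839 [457.2, 54.5, 0.0, 0.0]
basket [(0.63, [631.0, 17.1, -2.5])]
  fit 0.66 13874 [629.6, 13.7, 0.388, 0.986]
```

View pics/w6.png

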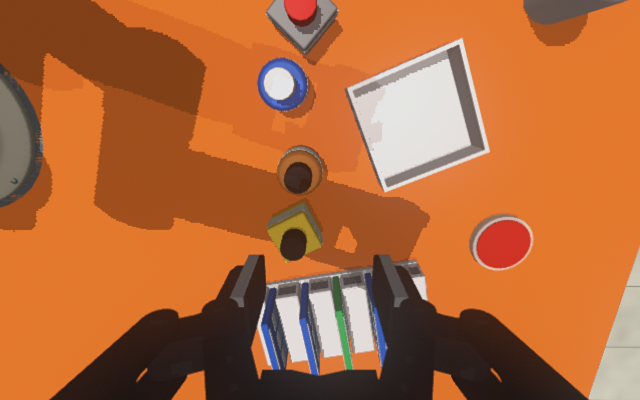

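The wrist view shows all four blue trays in the rack around the green one, and all four containers upright where they were. The basket is at (629.5, 13.4) with yaw 0.39. Planning the yellow jar.

```bash
cat > plan.py <<'E'
# waypoints x,y,z,yaw (tool down): turn (units, about tool z) then shift in tool units, from the present pose on
from h import *
import sys
s=ctrl.sense(); p=s["eef_pos"]; W=rot(s); yaw=np.arctan2(W[1,1],W[0,1])
print("t",round(s["time_s"],2),p.round(1),"yaw",yaw.round(3),"width mm",round(s["grip_width"]*85.4,1))
for a in sys.argv[1:]:
    x,y,z,w=map(float,a.split(",")); d=np.array([x,y,z])-p; sn,cs=np.sin(w),np.cos(w)
    print(a,"wz",round(-(w-yaw)/np.radians(6),2),"dx %.2f dy %.2f dz %.2f"%tuple(np.array([-sn*d[0]+cs*d[1],cs*d[0]+sn*d[1],-d[2]])/25)); p=np.array([x,y,z]); yaw=w
E
python3 plan.py 470,-142.5,200,.48 470,-142.5,85,.48 470,-142.5,200,.48 611.5,-29.7,200,.39 611.5,-29.7,91,.39
```

```text
t 54.9 [503.8 -41.7 340.8] yaw -0.001 width mm 52.1
470,-142.5,200,.48 wz -4.59 dx -2.95 dy -3.06 dz 5.63
470,-142.5,85,.48 wz -0.0 dx 0.00 dy 0.00 dz 4.60
470,-142.5,200,.48 wz -0.0 dx 0.00 dy 0.00 dz -4.60
611.5,-29.7,200,.39 wz 0.86 dx 2.02 dy 6.95 dz -0.00
611.5,-29.7,91,.39 wz -0.0 dx 0.00 dy 0.00 dz 4.36
```

step_arm(
  increments=[
    {"dx": 0,"dy": 0,"dz": 0.5,"wx": 0,"wy": 0,"wz": -0.92},
    {"dx": 0,"dy": 0,"dz": 0.5,"wx": 0,"wy": 0,"wz": -0.92},
    {"dx": 0,"dy": 0,"dz": 0.5,"wx": 0,"wy": 0,"wz": -0.92},
    {"dx": 0,"dy": 0,"dz": 0.5,"wx": 0,"wy": 0,"wz": -0.92},
    {"dx": 0,"dy": 0,"dz": 0.5,"wx": 0,"wy": 0,"wz": -0.91},
  ],
)

```text
time_s: 55.4
eef_pos: [503.7, -41.5, 277.9]
ee_rot: [-0.0, 0.517, 0.856, -0.0]
force: [0.2, 1.3, 0.2]
grip_width: 0.606
grip_force: 0.0
```

step_arm(
  increments=[
    {"dx": -0.74,"dy": -0.76,"dz": 0.8,"wx": 0,"wy": 0,"wz": 0},
    {"dx": -0.74,"dy": -0.76,"dz": 0.8,"wx": 0,"wy": 0,"wz": 0},
    {"dx": -0.74,"dy": -0.77,"dz": 0.8,"wx": 0,"wy": 0,"wz": 0},
    {"dx": -0.73,"dy": -0.77,"dz": 0.73,"wx": 0,"wy": 0,"wz": 0},
    {"dx": 0,"dy": 0,"dz": 0,"wx": 0,"wy": 0,"wz": 0},
  ],
)

```text
time_s: 55.9
eef_pos: [468.5, -143.9, 198.1]
ee_rot: [-0.002, 0.52, 0.854, -0.0]
force: [-0.4, -0.3, 0.3]
grip_width: 0.61
grip_force: 0.0
```

```bash
python3 e.py 7 jar1; python3 plan.py 470,-142.5,85,.48
```

```text
55.9 [ 468.5 -143.9  198.1] [-0.54  0.29  1.68 -0.    1.17 -1.01]
jar1 [(0.85, [468.4, -146.3, 0.6])]
  fit 0.9 5046 [469.7, -142.5, 0.477, 0.952]
t 56.1 [ 470.4 -141.7  201. ] yaw 0.481 width mm 51.9
470,-142.5,85,.48 wz 0.01 dx -0.02 dy -0.03 dz 4.64
```

step_arm(
  increments=[
    {"dx": -0.02,"dy": -0.03,"dz": 1,"wx": 0,"wy": 0,"wz": 0},
    {"dx": 0,"dy": 0,"dz": 1,"wx": 0,"wy": 0,"wz": 0},
    {"dx": 0,"dy": 0,"dz": 1,"wx": 0,"wy": 0,"wz": 0},
    {"dx": 0,"dy": 0,"dz": 1,"wx": 0,"wy": 0,"wz": 0},
    {"dx": 0,"dy": 0,"dz": 0.62,"wx": 0,"wy": 0,"wz": 0},
  ],
)

```text
time_s: 56.6
eef_pos: [469.7, -142.0, 83.8]
ee_rot: [-0.0, 0.518, 0.855, 0.0]
force: [-0.3, -0.4, 0.4]
grip_width: 0.612
grip_force: 0.0
```

step_arm(
  increments=[
    {"dx": 0,"dy": 0,"dz": 0,"wx": 0,"wy": 0,"wz": 0},
    {"dx": 0,"dy": 0,"dz": 0,"wx": 0,"wy": 0,"wz": 0},
    {"dx": 0,"dy": 0,"dz": 0,"wx": 0,"wy": 0,"wz": 0},
    {"dx": 0,"dy": 0,"dz": 0,"wx": 0,"wy": 0,"wz": 0},
    {"dx": 0,"dy": 0,"dz": 0,"wx": 0,"wy": 0,"wz": 0},
  ],
  fingers=0,
  squeeze=50,
)

```text
time_s: 57.1
eef_pos: [469.7, -142.9, 85.3]
ee_rot: [0.0, 0.519, 0.855, 0.0]
force: [-0.2, -0.6, -2.6]
grip_width: 0.383
grip_force: 49.7
```

step_arm(
  increments=[
    {"dx": 0,"dy": 0,"dz": -0.6,"wx": 0,"wy": 0,"wz": 0},
    {"dx": 0,"dy": 0,"dz": -1,"wx": 0,"wy": 0,"wz": 0},
    {"dx": 0,"dy": 0,"dz": -1,"wx": 0,"wy": 0,"wz": 0},
    {"dx": 0,"dy": 0,"dz": -1,"wx": 0,"wy": 0,"wz": 0},
    {"dx": 0,"dy": 0,"dz": -1,"wx": 0,"wy": 0,"wz": 0.86},
  ],
)

```text
time_s: 57.6
eef_pos: [469.3, -142.8, 201.1]
ee_rot: [0.0, 0.557, 0.83, 0.0]
force: [-0.1, 0.8, -2.1]
grip_width: 0.384
grip_force: 50.0
```

step_arm(
  increments=[
    {"dx": 0.29,"dy": 0.99,"dz": 0,"wx": 0,"wy": 0,"wz": 0},
    {"dx": 0.29,"dy": 0.99,"dz": 0,"wx": 0,"wy": 0,"wz": 0},
    {"dx": 0.29,"dy": 0.99,"dz": 0,"wx": 0,"wy": 0,"wz": 0},
    {"dx": 0.29,"dy": 0.99,"dz": 0,"wx": 0,"wy": 0,"wz": 0},
    {"dx": 0.29,"dy": 0.99,"dz": 0,"wx": 0,"wy": 0,"wz": 0},
  ],
)

```text
time_s: 58.1
eef_pos: [570.8, -61.5, 199.9]
ee_rot: [0.0, 0.557, 0.831, -0.0]
force: [-0.2, -0.4, -1.9]
grip_width: 0.379
grip_force: 50.3
```

step_arm(
  increments=[
    {"dx": 0.29,"dy": 1,"dz": 0,"wx": 0,"wy": 0,"wz": 0},
    {"dx": 0.28,"dy": 1,"dz": 0,"wx": 0,"wy": 0,"wz": 0},
    {"dx": 0,"dy": 0,"dz": 0,"wx": 0,"wy": 0,"wz": 0},
    {"dx": 0,"dy": 0,"dz": 0,"wx": 0,"wy": 0,"wz": 0},
  ],
)

```text
time_s: 58.5
eef_pos: [610.8, -29.9, 199.5]
ee_rot: [-0.0, 0.556, 0.831, -0.0]
force: [-0.3, -1.1, -1.9]
grip_width: 0.378
grip_force: 50.6
```

```bash
python3 plan.py 611.5,-29.7,91.5,.39 611.5,-29.7,200,.39 478,-53.5,200,.39 478,-53.5,85,.39 478,-53.5,200,.39 672.6,-4.6,200,.39
```

```text
t 58.5 [610.8 -29.9 199.5] yaw 0.391 width mm 32.3
611.5,-29.7,91.5,.39 wz 0.01 dx -0.00 dy 0.03 dz 4.32
611.5,-29.7,200,.39 wz -0.0 dx 0.00 dy 0.00 dz -4.34
478,-53.5,200,.39 wz -0.0 dx 1.15 dy -5.30 dz -0.00
478,-53.5,85,.39 wz -0.0 dx 0.00 dy 0.00 dz 4.60
478,-53.5,200,.39 wz -0.0 dx 0.00 dy 0.00 dz -4.60
672.6,-4.6,200,.39 wz -0.0 dx -1.15 dy 7.94 dz -0.00
```

step_arm(
  increments=[
    {"dx": 0,"dy": 0.03,"dz": 1,"wx": 0,"wy": 0,"wz": 0},
    {"dx": 0,"dy": 0,"dz": 1,"wx": 0,"wy": 0,"wz": 0},
    {"dx": 0,"dy": 0,"dz": 0.9,"wx": 0,"wy": 0,"wz": 0},
    {"dx": 0,"dy": 0,"dz": 0.7,"wx": 0,"wy": 0,"wz": 0},
    {"dx": 0,"dy": 0,"dz": 0.5,"wx": 0,"wy": 0,"wz": 0},
  ],
)

```text
time_s: 59.0
eef_pos: [610.8, -30.4, 96.3]
ee_rot: [-0.001, 0.557, 0.831, -0.0]
force: [-1.0, -0.6, -2.0]
grip_width: 0.383
grip_force: 50.8
```

step_arm(
  increments=[
    {"dx": 0,"dy": 0,"dz": 0.22,"wx": 0,"wy": 0,"wz": 0},
    {"dx": 0,"dy": 0,"dz": 0,"wx": 0,"wy": 0,"wz": 0},
    {"dx": 0,"dy": 0,"dz": 0,"wx": 0,"wy": 0,"wz": 0},
  ],
)

```text
time_s: 59.3
eef_pos: [612.0, -30.0, 92.7]
ee_rot: [0.001, 0.557, 0.831, 0.0]
force: [0.4, -0.2, -1.9]
grip_width: 0.381
grip_force: 50.8
```

step_arm(
  increments=[
    {"dx": 0,"dy": 0,"dz": 0,"wx": 0,"wy": 0,"wz": 0},
    {"dx": 0,"dy": 0,"dz": 0,"wx": 0,"wy": 0,"wz": 0},
    {"dx": 0,"dy": 0,"dz": 0,"wx": 0,"wy": 0,"wz": 0},
    {"dx": 0,"dy": 0,"dz": -0.5,"wx": 0,"wy": 0,"wz": 0},
    {"dx": 0,"dy": 0,"dz": -0.84,"wx": 0,"wy": 0,"wz": 0},
  ],
  fingers=50,
)

```text
time_s: 59.8
eef_pos: [611.2, -29.7, 125.5]
ee_rot: [-0.001, 0.557, 0.831, -0.0]
force: [0.3, -0.2, 0.3]
grip_width: 0.588
grip_force: 0.0
```

step_arm(
  increments=[
    {"dx": 0,"dy": 0,"dz": -1,"wx": 0,"wy": 0,"wz": 0},
    {"dx": 0,"dy": 0,"dz": -1,"wx": 0,"wy": 0,"wz": 0},
    {"dx": 0,"dy": 0,"dz": -1,"wx": 0,"wy": 0,"wz": 0},
    {"dx": 0.19,"dy": -0.88,"dz": 0,"wx": 0,"wy": 0,"wz": 0},
    {"dx": 0.19,"dy": -0.88,"dz": 0,"wx": 0,"wy": 0,"wz": 0},
  ],
)

```text
time_s: 60.3
eef_pos: [567.1, -37.8, 201.9]
ee_rot: [0.001, 0.556, 0.831, 0.0]
force: [0.3, -0.3, -0.2]
grip_width: 0.581
grip_force: 0.0
```

step_arm(
  increments=[
    {"dx": 0.19,"dy": -0.88,"dz": 0,"wx": 0,"wy": 0,"wz": 0},
    {"dx": 0.19,"dy": -0.88,"dz": 0,"wx": 0,"wy": 0,"wz": 0},
    {"dx": 0.19,"dy": -0.88,"dz": 0,"wx": 0,"wy": 0,"wz": 0},
    {"dx": 0.2,"dy": -0.9,"dz": 0,"wx": 0,"wy": 0,"wz": 0},
    {"dx": 0,"dy": 0,"dz": 0,"wx": 0,"wy": 0,"wz": 0},
  ],
)

```text
time_s: 60.8
eef_pos: [476.7, -53.8, 201.5]
ee_rot: [0.0, 0.557, 0.831, -0.0]
force: [0.6, 0.3, 0.0]
grip_width: 0.588
grip_force: 0.0
```

```bash
python3 e.py 8 bottle1 jar1;  python3 plan.py 478,-53.5,85,.39; python3 -c "
from h import *
c=cam('side'); print(lm('side',c,'bottle1'),lm('side',c,'jar1'))"
```

```text
60.8 [476.7 -53.8 201.5] [-0.36  0.27  1.71 -0.    1.16 -0.75]
bottle1 [(0.85, [457.3, 54.6, -0.4]), (0.6, [476.5, -54.7, -2.0]), (0.49, [631.5, 13.9, -3.1])]
  fit 0.72 5252 [459.0, 53.8, 0.0, 0.949]
  fit 0.58 4040 [477.5, -52.1, 0.0, 0.945]
jar1 [(0.77, [615.1, -32.6, 8.6]), (0.46, [459.1, 54.5, -1.0])]
  fit 0.81 5990 [616.0, -32.7, 0.384, 0.889]
  fit 0.79 1617 [482.0, 133.7, -2.006, 0.782]
t 61.15 [478.6 -53.5 200.3] yaw 0.39 width mm 50.1
478,-53.5,85,.39 wz 0.0 dx 0.01 dy -0.02 dz 4.61
[(0.89, [455.7, 56.4, 1.9])] [(0.93, [608.7, -32.1, 4.1]), (0.73, [479.0, 132.7, 3.8])]
```

step_arm(
  increments=[
    {"dx": 0.01,"dy": -0.02,"dz": 1,"wx": 0,"wy": 0,"wz": 0},
    {"dx": 0,"dy": 0,"dz": 1,"wx": 0,"wy": 0,"wz": 0},
    {"dx": 0,"dy": 0,"dz": 1,"wx": 0,"wy": 0,"wz": 0},
    {"dx": 0,"dy": 0,"dz": 1,"wx": 0,"wy": 0,"wz": 0},
    {"dx": 0,"dy": 0,"dz": 0.6,"wx": 0,"wy": 0,"wz": 0},
  ],
)

```text
time_s: 61.8
eef_pos: [477.1, -53.3, 83.6]
ee_rot: [-0.001, 0.557, 0.831, -0.0]
force: [-0.3, 0.0, 0.7]
grip_width: 0.589
grip_force: 0.0
```

step_arm(
  increments=[
    {"dx": 0,"dy": 0,"dz": 0,"wx": 0,"wy": 0,"wz": 0},
    {"dx": 0,"dy": 0,"dz": 0,"wx": 0,"wy": 0,"wz": 0},
    {"dx": 0,"dy": 0,"dz": 0,"wx": 0,"wy": 0,"wz": 0},
    {"dx": 0,"dy": 0,"dz": 0,"wx": 0,"wy": 0,"wz": 0},
    {"dx": 0,"dy": 0,"dz": 0,"wx": 0,"wy": 0,"wz": 0},
  ],
  fingers=0,
  squeeze=50,
)

```text
time_s: 62.3
eef_pos: [477.8, -53.6, 85.7]
ee_rot: [0.0, 0.557, 0.831, 0.0]
force: [0.0, 0.7, -3.0]
grip_width: 0.379
grip_force: 49.8
```

step_arm(
  increments=[
    {"dx": 0,"dy": 0,"dz": -0.6,"wx": 0,"wy": 0,"wz": 0},
    {"dx": 0,"dy": 0,"dz": -1,"wx": 0,"wy": 0,"wz": 0},
    {"dx": 0,"dy": 0,"dz": -1,"wx": 0,"wy": 0,"wz": 0},
    {"dx": 0,"dy": 0,"dz": -1,"wx": 0,"wy": 0,"wz": 0},
    {"dx": 0,"dy": 0,"dz": -1,"wx": 0,"wy": 0,"wz": 0},
  ],
)

```text
time_s: 62.8
eef_pos: [477.4, -53.5, 201.5]
ee_rot: [0.0, 0.557, 0.831, 0.0]
force: [-0.8, -0.2, -3.4]
grip_width: 0.385
grip_force: 50.2
```

step_arm(
  increments=[
    {"dx": -0.14,"dy": 0.99,"dz": 0,"wx": 0,"wy": 0,"wz": 0},
    {"dx": -0.14,"dy": 0.99,"dz": 0,"wx": 0,"wy": 0,"wz": 0},
    {"dx": -0.14,"dy": 0.99,"dz": 0,"wx": 0,"wy": 0,"wz": 0},
    {"dx": -0.14,"dy": 0.99,"dz": 0,"wx": 0,"wy": 0,"wz": 0},
    {"dx": -0.14,"dy": 0.99,"dz": 0,"wx": 0,"wy": 0,"wz": 0},
  ],
)

```text
time_s: 63.3
eef_pos: [599.5, -22.3, 200.3]
ee_rot: [-0.0, 0.557, 0.831, -0.0]
force: [-0.0, 0.3, -3.1]
grip_width: 0.382
grip_force: 50.7
```

step_arm(
  increments=[
    {"dx": -0.15,"dy": 1,"dz": 0,"wx": 0,"wy": 0,"wz": 0},
    {"dx": -0.15,"dy": 1,"dz": 0,"wx": 0,"wy": 0,"wz": 0},
    {"dx": -0.15,"dy": 1,"dz": 0,"wx": 0,"wy": 0,"wz": 0},
    {"dx": 0,"dy": 0,"dz": 0,"wx": 0,"wy": 0,"wz": 0},
    {"dx": 0,"dy": 0,"dz": 0,"wx": 0,"wy": 0,"wz": 0},
  ],
)

```text
time_s: 63.8
eef_pos: [672.1, -4.5, 199.7]
ee_rot: [-0.001, 0.557, 0.831, -0.0]
force: [-0.6, -0.0, -3.5]
grip_width: 0.382
grip_force: 51.3
```

```bash
python3 plan.py 672.6,-4.6,91.5,.39 672.6,-4.6,200,.39 460,54.8,200,.39 460,54.8,85,.39 460,54.8,200,.39 647.5,56.5,200,.39
```

```text
t 63.8 [672.1  -4.5 199.7] yaw 0.39 width mm 32.6
672.6,-4.6,91.5,.39 wz 0.0 dx -0.01 dy 0.01 dz 4.33
672.6,-4.6,200,.39 wz -0.0 dx 0.00 dy 0.00 dz -4.34
460,54.8,200,.39 wz -0.0 dx 5.43 dy -6.96 dz -0.00
460,54.8,85,.39 wz -0.0 dx 0.00 dy 0.00 dz 4.60
460,54.8,200,.39 wz -0.0 dx 0.00 dy 0.00 dz -4.60
647.5,56.5,200,.39 wz -0.0 dx -2.79 dy 6.96 dz -0.00
```

step_arm(
  increments=[
    {"dx": 0,"dy": 0.01,"dz": 1,"wx": 0,"wy": 0,"wz": 0},
    {"dx": 0,"dy": 0,"dz": 1,"wx": 0,"wy": 0,"wz": 0},
    {"dx": 0,"dy": 0,"dz": 0.9,"wx": 0,"wy": 0,"wz": 0},
    {"dx": 0,"dy": 0,"dz": 0.7,"wx": 0,"wy": 0,"wz": 0},
    {"dx": 0,"dy": 0,"dz": 0.5,"wx": 0,"wy": 0,"wz": 0},
  ],
)

```text
time_s: 64.3
eef_pos: [671.6, -4.7, 96.8]
ee_rot: [-0.001, 0.557, 0.831, -0.0]
force: [0.7, 0.5, -3.2]
grip_width: 0.383
grip_force: 51.4
```

step_arm(
  increments=[
    {"dx": 0,"dy": 0,"dz": 0.23,"wx": 0,"wy": 0,"wz": 0},
    {"dx": 0,"dy": 0,"dz": 0,"wx": 0,"wy": 0,"wz": 0},
    {"dx": 0,"dy": 0,"dz": 0,"wx": 0,"wy": 0,"wz": 0},
  ],
)

```text
time_s: 64.6
eef_pos: [673.0, -4.6, 93.1]
ee_rot: [0.001, 0.557, 0.831, 0.0]
force: [0.1, 0.1, -3.1]
grip_width: 0.383
grip_force: 51.4
```

step_arm(
  increments=[
    {"dx": 0,"dy": 0,"dz": 0,"wx": 0,"wy": 0,"wz": 0},
    {"dx": 0,"dy": 0,"dz": 0,"wx": 0,"wy": 0,"wz": 0},
    {"dx": 0,"dy": 0,"dz": 0,"wx": 0,"wy": 0,"wz": 0},
    {"dx": 0,"dy": 0,"dz": -0.5,"wx": 0,"wy": 0,"wz": 0},
    {"dx": 0,"dy": 0,"dz": -0.84,"wx": 0,"wy": 0,"wz": 0},
  ],
  fingers=50,
)

```text
time_s: 65.1
eef_pos: [672.2, -4.4, 125.6]
ee_rot: [-0.001, 0.557, 0.831, -0.0]
force: [0.6, -0.1, 0.4]
grip_width: 0.585
grip_force: 0.0
```

step_arm(
  increments=[
    {"dx": 0,"dy": 0,"dz": -1,"wx": 0,"wy": 0,"wz": 0},
    {"dx": 0,"dy": 0,"dz": -1,"wx": 0,"wy": 0,"wz": 0},
    {"dx": 0,"dy": 0,"dz": -1,"wx": 0,"wy": 0,"wz": 0},
    {"dx": 0.77,"dy": -0.99,"dz": 0,"wx": 0,"wy": 0,"wz": 0},
    {"dx": 0.77,"dy": -0.99,"dz": 0,"wx": 0,"wy": 0,"wz": 0},
  ],
)

```text
time_s: 65.6
eef_pos: [611.8, 12.3, 202.1]
ee_rot: [0.001, 0.557, 0.831, 0.001]
force: [0.3, 0.3, -0.6]
grip_width: 0.582
grip_force: 0.0
```

step_arm(
  increments=[
    {"dx": 0.77,"dy": -0.99,"dz": 0,"wx": 0,"wy": 0,"wz": 0},
    {"dx": 0.78,"dy": -0.99,"dz": 0,"wx": 0,"wy": 0,"wz": 0},
    {"dx": 0.78,"dy": -1,"dz": 0,"wx": 0,"wy": 0,"wz": 0},
    {"dx": 0.78,"dy": -1,"dz": 0,"wx": 0,"wy": 0,"wz": 0},
    {"dx": 0.78,"dy": -1,"dz": 0,"wx": 0,"wy": 0,"wz": 0},
  ],
)

```text
time_s: 66.1
eef_pos: [459.0, 55.2, 201.6]
ee_rot: [0.001, 0.557, 0.831, 0.0]
force: [0.6, 0.3, 0.8]
grip_width: 0.586
grip_force: 0.0
```

step_arm(
  increments=[
    {"dx": 0,"dy": 0,"dz": 0,"wx": 0,"wy": 0,"wz": 0},
    {"dx": 0,"dy": 0,"dz": 0,"wx": 0,"wy": 0,"wz": 0},
  ],
)

```text
time_s: 66.3
eef_pos: [460.5, 54.9, 201.8]
ee_rot: [0.001, 0.557, 0.831, 0.001]
force: [0.7, 0.5, -0.2]
grip_width: 0.584
grip_force: 0.0
```

```bash
python3 e.py 9 bottle1 jar1;  python3 plan.py 460,54.8,85,.39
```

```text
66.3 [460.5  54.9 201.8] [-0.13  0.23  1.76 -0.    1.15 -0.53]
bottle1 [(0.77, [456.5, 53.4, 3.5]), (0.75, [673.4, -6.4, 2.5])]
  fit 0.95 2430 [676.5, -3.5, 0.0, 0.451]
  fit 0.88 3956 [459.9, 55.8, 0.0, 0.926]
jar1 [(0.86, [481.7, 133.8, 0.8]), (0.85, [614.3, -30.8, 7.1])]
  fit 0.61 5742 [483.6, 131.6, 0.84, 0.976]
  fit 0.6 1178 [617.3, -27.7, 0.144, 0.194]
t 66.65 [460.4  54.7 200.4] yaw 0.39 width mm 50.0
460,54.8,85,.39 wz -0.0 dx 0.01 dy -0.01 dz 4.62
```

step_arm(
  increments=[
    {"dx": 0.01,"dy": -0.01,"dz": 1,"wx": 0,"wy": 0,"wz": 0},
    {"dx": 0,"dy": 0,"dz": 1,"wx": 0,"wy": 0,"wz": 0},
    {"dx": 0,"dy": 0,"dz": 1,"wx": 0,"wy": 0,"wz": 0},
    {"dx": 0,"dy": 0,"dz": 1,"wx": 0,"wy": 0,"wz": 0},
    {"dx": 0,"dy": 0,"dz": 0.6,"wx": 0,"wy": 0,"wz": 0},
  ],
)

```text
time_s: 67.15
eef_pos: [459.3, 55.0, 83.8]
ee_rot: [-0.001, 0.557, 0.831, -0.0]
force: [0.1, -0.1, 0.1]
grip_width: 0.585
grip_force: 0.0
```

step_arm(
  increments=[
    {"dx": 0,"dy": 0,"dz": 0,"wx": 0,"wy": 0,"wz": 0},
    {"dx": 0,"dy": 0,"dz": 0,"wx": 0,"wy": 0,"wz": 0},
    {"dx": 0,"dy": 0,"dz": 0,"wx": 0,"wy": 0,"wz": 0},
    {"dx": 0,"dy": 0,"dz": 0,"wx": 0,"wy": 0,"wz": 0},
    {"dx": 0,"dy": 0,"dz": 0,"wx": 0,"wy": 0,"wz": 0},
  ],
  fingers=0,
  squeeze=50,
)

```text
time_s: 67.65
eef_pos: [459.9, 55.0, 86.0]
ee_rot: [0.0, 0.557, 0.831, 0.0]
force: [0.6, -0.0, -1.5]
grip_width: 0.379
grip_force: 49.7
```

step_arm(
  increments=[
    {"dx": 0,"dy": 0,"dz": -0.6,"wx": 0,"wy": 0,"wz": 0},
    {"dx": 0,"dy": 0,"dz": -1,"wx": 0,"wy": 0,"wz": 0},
    {"dx": 0,"dy": 0,"dz": -1,"wx": 0,"wy": 0,"wz": 0},
    {"dx": 0,"dy": 0,"dz": -1,"wx": 0,"wy": 0,"wz": 0},
    {"dx": 0,"dy": 0,"dz": -1,"wx": 0,"wy": 0,"wz": 0},
  ],
)

```text
time_s: 68.15
eef_pos: [459.5, 55.1, 201.8]
ee_rot: [0.0, 0.557, 0.831, 0.0]
force: [0.2, -0.2, -1.4]
grip_width: 0.38
grip_force: 50.0
```

step_arm(
  increments=[
    {"dx": -0.4,"dy": 0.99,"dz": 0,"wx": 0,"wy": 0,"wz": 0},
    {"dx": -0.4,"dy": 0.99,"dz": 0,"wx": 0,"wy": 0,"wz": 0},
    {"dx": -0.4,"dy": 0.99,"dz": 0,"wx": 0,"wy": 0,"wz": 0},
    {"dx": -0.4,"dy": 0.99,"dz": 0,"wx": 0,"wy": 0,"wz": 0},
    {"dx": -0.4,"dy": 1,"dz": 0,"wx": 0,"wy": 0,"wz": 0},
  ],
)

```text
time_s: 68.65
eef_pos: [594.4, 56.0, 200.7]
ee_rot: [0.0, 0.557, 0.831, -0.0]
force: [-0.1, 0.8, -2.1]
grip_width: 0.382
grip_force: 50.3
```

step_arm(
  increments=[
    {"dx": -0.4,"dy": 1,"dz": 0,"wx": 0,"wy": 0,"wz": 0},
    {"dx": -0.39,"dy": 1,"dz": 0,"wx": 0,"wy": 0,"wz": 0},
    {"dx": 0,"dy": 0,"dz": 0,"wx": 0,"wy": 0,"wz": 0},
    {"dx": 0,"dy": 0,"dz": 0,"wx": 0,"wy": 0,"wz": 0},
  ],
)

```text
time_s: 69.05
eef_pos: [646.9, 56.8, 200.0]
ee_rot: [-0.0, 0.557, 0.831, -0.0]
force: [-0.6, 0.1, -2.2]
grip_width: 0.381
grip_force: 50.6
```

```bash
python3 plan.py 647.5,56.5,91.5,.39 647.5,56.5,200,.39 483.6,131.8,200,.835 483.6,131.8,85,.835 483.6,131.8,200,.835 586.4,31.4,200,.39
```

```text
t 69.05 [646.9  56.8 200. ] yaw 0.39 width mm 32.5
647.5,56.5,91.5,.39 wz 0.0 dx -0.02 dy 0.02 dz 4.34
647.5,56.5,200,.39 wz -0.0 dx 0.00 dy 0.00 dz -4.34
483.6,131.8,200,.835 wz -4.25 dx 6.88 dy -2.17 dz -0.00
483.6,131.8,85,.835 wz -0.0 dx 0.00 dy 0.00 dz 4.60
483.6,131.8,200,.835 wz -0.0 dx 0.00 dy 0.00 dz -4.60
586.4,31.4,200,.39 wz 4.25 dx -5.28 dy 2.28 dz -0.00
```

step_arm(
  increments=[
    {"dx": -0.02,"dy": 0.02,"dz": 1,"wx": 0,"wy": 0,"wz": 0},
    {"dx": 0,"dy": 0,"dz": 1,"wx": 0,"wy": 0,"wz": 0},
    {"dx": 0,"dy": 0,"dz": 0.9,"wx": 0,"wy": 0,"wz": 0},
    {"dx": 0,"dy": 0,"dz": 0.7,"wx": 0,"wy": 0,"wz": 0},
    {"dx": 0,"dy": 0,"dz": 0.5,"wx": 0,"wy": 0,"wz": 0},
  ],
)

```text
time_s: 69.55
eef_pos: [646.8, 56.5, 97.2]
ee_rot: [-0.001, 0.557, 0.831, -0.0]
force: [-1.0, 0.5, -2.5]
grip_width: 0.382
grip_force: 50.8
```

step_arm(
  increments=[
    {"dx": 0,"dy": 0,"dz": 0.24,"wx": 0,"wy": 0,"wz": 0},
    {"dx": 0,"dy": 0,"dz": 0,"wx": 0,"wy": 0,"wz": 0},
    {"dx": 0,"dy": 0,"dz": 0,"wx": 0,"wy": 0,"wz": 0},
  ],
)

```text
time_s: 69.85
eef_pos: [648.1, 56.4, 93.0]
ee_rot: [0.001, 0.557, 0.831, 0.0]
force: [0.5, -0.3, -1.2]
grip_width: 0.382
grip_force: 50.8
```

step_arm(
  increments=[
    {"dx": 0,"dy": 0,"dz": 0,"wx": 0,"wy": 0,"wz": 0},
    {"dx": 0,"dy": 0,"dz": 0,"wx": 0,"wy": 0,"wz": 0},
    {"dx": 0,"dy": 0,"dz": 0,"wx": 0,"wy": 0,"wz": 0},
    {"dx": 0,"dy": 0,"dz": -0.5,"wx": 0,"wy": 0,"wz": 0},
    {"dx": 0,"dy": 0,"dz": -0.84,"wx": 0,"wy": 0,"wz": 0},
  ],
  fingers=50,
)

```text
time_s: 70.35
eef_pos: [647.4, 56.4, 125.6]
ee_rot: [-0.001, 0.557, 0.831, -0.001]
force: [-0.0, 1.0, 0.3]
grip_width: 0.588
grip_force: 0.0
```

step_arm(
  increments=[
    {"dx": 0,"dy": 0,"dz": -1,"wx": 0,"wy": 0,"wz": 0},
    {"dx": 0,"dy": 0,"dz": -1,"wx": 0,"wy": 0,"wz": -0.85},
    {"dx": 0,"dy": 0,"dz": -1,"wx": 0,"wy": 0,"wz": -0.85},
    {"dx": 0,"dy": 0,"dz": 0,"wx": 0,"wy": 0,"wz": -0.85},
    {"dx": 0,"dy": 0,"dz": 0,"wx": 0,"wy": 0,"wz": -0.85},
  ],
)

```text
time_s: 70.85
eef_pos: [648.1, 56.4, 202.7]
ee_rot: [0.001, 0.399, 0.917, 0.0]
force: [-0.6, 0.3, -0.5]
grip_width: 0.584
grip_force: 0.0
```

step_arm(
  increments=[
    {"dx": 0,"dy": 0,"dz": 0,"wx": 0,"wy": 0,"wz": -0.85},
    {"dx": 0.98,"dy": -0.31,"dz": 0,"wx": 0,"wy": 0,"wz": 0},
    {"dx": 0.98,"dy": -0.31,"dz": 0,"wx": 0,"wy": 0,"wz": 0},
    {"dx": 0.98,"dy": -0.31,"dz": 0,"wx": 0,"wy": 0,"wz": 0},
    {"dx": 0.98,"dy": -0.31,"dz": 0,"wx": 0,"wy": 0,"wz": 0},
  ],
)

```text
time_s: 71.35
eef_pos: [553.5, 99.6, 201.7]
ee_rot: [0.001, 0.36, 0.933, 0.0]
force: [1.0, 0.5, -0.2]
grip_width: 0.584
grip_force: 0.0
```

step_arm(
  increments=[
    {"dx": 0.98,"dy": -0.31,"dz": 0,"wx": 0,"wy": 0,"wz": 0},
    {"dx": 0.99,"dy": -0.31,"dz": 0,"wx": 0,"wy": 0,"wz": 0},
    {"dx": 0.99,"dy": -0.31,"dz": 0,"wx": 0,"wy": 0,"wz": 0},
    {"dx": 0,"dy": 0,"dz": 0,"wx": 0,"wy": 0,"wz": 0},
    {"dx": 0,"dy": 0,"dz": 0,"wx": 0,"wy": 0,"wz": 0},
  ],
)

```text
time_s: 71.85
eef_pos: [484.4, 131.7, 201.6]
ee_rot: [0.001, 0.359, 0.933, 0.0]
force: [0.2, -0.6, -0.2]
grip_width: 0.59
grip_force: 0.0
```

```bash
python3 e.py 10 jar1;  python3 plan.py 483.6,131.8,85,.835
```

```text
71.85 [484.4 131.7 201.6] [ 0.03  0.31  1.65 -0.    1.18 -0.8 ]
jar1 [(0.74, [483.8, 134.7, 0.6]), (0.61, [613.8, -33.2, 8.2])]
  fit 0.77 2210 [617.4, -31.4, 0.595, 0.515]
  fit 0.61 5026 [483.8, 132.1, 0.841, 0.965]
t 72.05 [484.6 131.2 200.6] yaw 0.835 width mm 50.1
483.6,131.8,85,.835 wz -0.0 dx 0.04 dy -0.01 dz 4.62
```

step_arm(
  increments=[
    {"dx": 0.04,"dy": -0.01,"dz": 1,"wx": 0,"wy": 0,"wz": 0},
    {"dx": 0,"dy": 0,"dz": 1,"wx": 0,"wy": 0,"wz": 0},
    {"dx": 0,"dy": 0,"dz": 1,"wx": 0,"wy": 0,"wz": 0},
    {"dx": 0,"dy": 0,"dz": 1,"wx": 0,"wy": 0,"wz": 0},
    {"dx": 0,"dy": 0,"dz": 0.6,"wx": 0,"wy": 0,"wz": 0},
  ],
)

```text
time_s: 72.55
eef_pos: [482.8, 131.7, 83.6]
ee_rot: [-0.001, 0.36, 0.933, -0.0]
force: [0.0, -0.1, 0.6]
grip_width: 0.584
grip_force: 0.0
```

step_arm(
  increments=[
    {"dx": 0,"dy": 0,"dz": 0,"wx": 0,"wy": 0,"wz": 0},
    {"dx": 0,"dy": 0,"dz": 0,"wx": 0,"wy": 0,"wz": 0},
    {"dx": 0,"dy": 0,"dz": 0,"wx": 0,"wy": 0,"wz": 0},
    {"dx": 0,"dy": 0,"dz": 0,"wx": 0,"wy": 0,"wz": 0},
    {"dx": 0,"dy": 0,"dz": 0,"wx": 0,"wy": 0,"wz": 0},
  ],
  fingers=0,
  squeeze=50,
)

```text
time_s: 73.05
eef_pos: [483.2, 132.1, 86.0]
ee_rot: [0.0, 0.36, 0.933, 0.0]
force: [-0.1, -0.9, -3.5]
grip_width: 0.383
grip_force: 49.8
```

step_arm(
  increments=[
    {"dx": 0,"dy": 0,"dz": -0.6,"wx": 0,"wy": 0,"wz": 0},
    {"dx": 0,"dy": 0,"dz": -1,"wx": 0,"wy": 0,"wz": 0.85},
    {"dx": 0,"dy": 0,"dz": -1,"wx": 0,"wy": 0,"wz": 0.85},
    {"dx": 0,"dy": 0,"dz": -1,"wx": 0,"wy": 0,"wz": 0.85},
    {"dx": 0,"dy": 0,"dz": -1,"wx": 0,"wy": 0,"wz": 0.85},
  ],
)

```text
time_s: 73.55
eef_pos: [482.8, 132.1, 201.8]
ee_rot: [0.0, 0.521, 0.854, 0.0]
force: [0.6, -0.7, -3.4]
grip_width: 0.384
grip_force: 50.2
```

step_arm(
  increments=[
    {"dx": 0,"dy": 0,"dz": 0,"wx": 0,"wy": 0,"wz": 0.9},
    {"dx": -0.88,"dy": 0.38,"dz": 0,"wx": 0,"wy": 0,"wz": 0},
    {"dx": -0.88,"dy": 0.38,"dz": 0,"wx": 0,"wy": 0,"wz": 0},
    {"dx": -0.88,"dy": 0.38,"dz": 0,"wx": 0,"wy": 0,"wz": 0},
    {"dx": -0.88,"dy": 0.38,"dz": 0,"wx": 0,"wy": 0,"wz": 0},
  ],
)

```text
time_s: 74.05
eef_pos: [551.8, 64.1, 200.7]
ee_rot: [0.0, 0.559, 0.829, 0.0]
force: [0.5, -0.1, -2.7]
grip_width: 0.381
grip_force: 50.5
```

step_arm(
  increments=[
    {"dx": -0.88,"dy": 0.38,"dz": 0,"wx": 0,"wy": 0,"wz": 0},
    {"dx": -0.88,"dy": 0.38,"dz": 0,"wx": 0,"wy": 0,"wz": 0},
    {"dx": 0,"dy": 0,"dz": 0,"wx": 0,"wy": 0,"wz": 0},
    {"dx": 0,"dy": 0,"dz": 0,"wx": 0,"wy": 0,"wz": 0},
    {"dx": 0,"dy": 0,"dz": 0,"wx": 0,"wy": 0,"wz": 0},
  ],
)

```text
time_s: 74.55
eef_pos: [584.9, 31.8, 200.6]
ee_rot: [-0.0, 0.559, 0.829, -0.0]
force: [-0.3, -0.9, -3.8]
grip_width: 0.381
grip_force: 50.7
```

```bash
python3 plan.py 586.4,31.4,91.5,.39
python3 - <<'E'
from h import *
c=cam("scene"); cv2.imwrite("pics/sc3.png",cv2.resize(c["frame"][130:280,180:410],None,fx=3.3,fy=3.3))
E
```

```text
t 74.55 [584.9  31.8 200.6] yaw 0.386 width mm 32.5
586.4,31.4,91.5,.39 wz -0.04 dx -0.04 dy 0.05 dz 4.36
```

View pics/sc3.png

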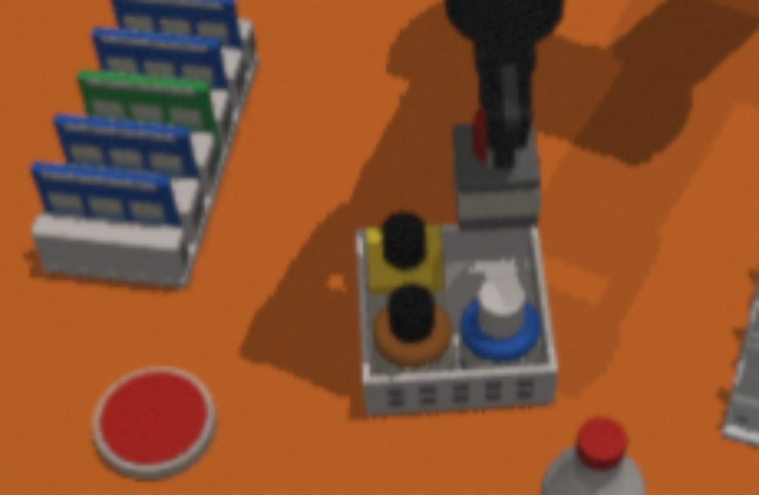

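The rack is full, with all tops level. Yellow (403,255), amber (412,325) and blue (500,315) sit flat in the basket, and the fourth quarter is free. Lowering the last jar.

step_arm(
  increments=[
    {"dx": -0.04,"dy": 0.05,"dz": 1,"wx": 0,"wy": 0,"wz": 0},
    {"dx": 0,"dy": 0,"dz": 1,"wx": 0,"wy": 0,"wz": 0},
    {"dx": 0,"dy": 0,"dz": 0.9,"wx": 0,"wy": 0,"wz": 0},
    {"dx": 0,"dy": 0,"dz": 0.7,"wx": 0,"wy": 0,"wz": 0},
    {"dx": 0,"dy": 0,"dz": 0.5,"wx": 0,"wy": 0,"wz": 0},
  ],
)

```text
time_s: 75.1
eef_pos: [586.3, 31.3, 97.0]
ee_rot: [-0.001, 0.559, 0.83, -0.0]
force: [-0.1, -0.4, -2.6]
grip_width: 0.382
grip_force: 50.7
```

step_arm(
  increments=[
    {"dx": 0,"dy": 0,"dz": 0.26,"wx": 0,"wy": 0,"wz": 0},
    {"dx": 0,"dy": 0,"dz": 0,"wx": 0,"wy": 0,"wz": 0},
    {"dx": 0,"dy": 0,"dz": 0,"wx": 0,"wy": 0,"wz": 0},
  ],
)

```text
time_s: 75.4
eef_pos: [587.3, 30.8, 92.4]
ee_rot: [0.001, 0.559, 0.829, 0.0]
force: [0.4, 0.3, -3.6]
grip_width: 0.384
grip_force: 50.7
```

step_arm(
  increments=[
    {"dx": 0,"dy": 0,"dz": 0,"wx": 0,"wy": 0,"wz": 0},
    {"dx": 0,"dy": 0,"dz": 0,"wx": 0,"wy": 0,"wz": 0},
    {"dx": 0,"dy": 0,"dz": 0,"wx": 0,"wy": 0,"wz": 0},
    {"dx": 0,"dy": 0,"dz": -0.5,"wx": 0,"wy": 0,"wz": 0},
    {"dx": 0,"dy": 0,"dz": -0.84,"wx": 0,"wy": 0,"wz": 0},
  ],
  fingers=50,
)

```text
time_s: 75.9
eef_pos: [586.5, 30.7, 125.3]
ee_rot: [-0.001, 0.559, 0.829, -0.0]
force: [-0.1, -0.9, -0.1]
grip_width: 0.589
grip_force: 0.0
```

step_arm(
  increments=[
    {"dx": 0,"dy": 0,"dz": -1,"wx": 0,"wy": 0,"wz": 0},
    {"dx": 0,"dy": 0,"dz": -1,"wx": 0,"wy": 0,"wz": 0},
    {"dx": 0,"dy": 0,"dz": -1,"wx": 0,"wy": 0,"wz": 0},
    {"dx": 0,"dy": -1,"dz": -1,"wx": 0,"wy": 0,"wz": 0},
    {"dx": 0,"dy": -1,"dz": -1,"wx": 0,"wy": 0,"wz": 0},
  ],
)

```text
time_s: 76.4
eef_pos: [539.9, 11.8, 251.9]
ee_rot: [0.001, 0.559, 0.829, 0.0]
force: [1.0, -1.1, 0.1]
grip_width: 0.584
grip_force: 0.0
```

step_arm(
  increments=[
    {"dx": 0,"dy": -1,"dz": -1,"wx": 0,"wy": 0,"wz": 0},
    {"dx": 0,"dy": -1,"dz": -1,"wx": 0,"wy": 0,"wz": 0},
    {"dx": 0,"dy": -1,"dz": 0,"wx": 0,"wy": 0,"wz": 0},
    {"dx": 0,"dy": 0,"dz": 0,"wx": 0,"wy": 0,"wz": 0},
    {"dx": 0,"dy": 0,"dz": 0,"wx": 0,"wy": 0,"wz": 0},
  ],
)

```text
time_s: 76.9
eef_pos: [471.1, -16.2, 301.0]
ee_rot: [0.001, 0.559, 0.829, 0.0]
force: [0.0, -0.4, -0.1]
grip_width: 0.582
grip_force: 0.0
```

Run:
```python
from h import *
out=[]
for n in ("scene","side"):
    c=cam(n)
    for l in ("jar1","bottle1","tray1","filed1","basket"): print(n,l,lm(n,c,l))
    f=c["frame"]; out.append(cv2.resize(f[130:280,180:410] if n=="scene" else f[70:270,250:470],(400,300)))
cv2.imwrite("pics/end.png",np.hstack(out))
```

```text
scene jar1 [(0.65, [590.3, 32.2, 7.0]), (0.63, [611.7, -30.3, 3.6])]
scene bottle1 [(0.83, [671.8, -4.3, 0.9]), (0.59, [652.2, 60.8, 5.0])]
scene tray1 [(0.89, [439.5, -301.4, 6.9]), (0.81, [486.5, -289.2, 8.8]), (0.81, [644.4, -272.1, 8.6]), (0.75, [589.5, -273.7, 11.2])]
scene filed1 [(0.64, [540.4, -277.8, 5.9])]
scene basket [(0.98, [632.0, 15.8, -2.3]), (0.62, [672.9, -3.8, 3.1])]
side jar1 [(0.81, [584.3, 32.1, 7.1]), (0.6, [613.3, -31.1, 9.2])]
side bottle1 [(0.76, [673.2, 0.3, 7.9])]
side tray1 [(0.94, [634.8, -268.5, 14.4]), (0.83, [492.1, -293.0, 10.7]), (0.82, [589.2, -280.2, 15.3]), (0.77, [438.6, -301.0, 16.0])]
side filed1 [(0.63, [534.9, -284.6, 12.4]), (0.17, [635.8, -270.4, 12.4])]
side basket [(0.91, [627.7, 11.8, 3.3])]
```

View pics/end.png

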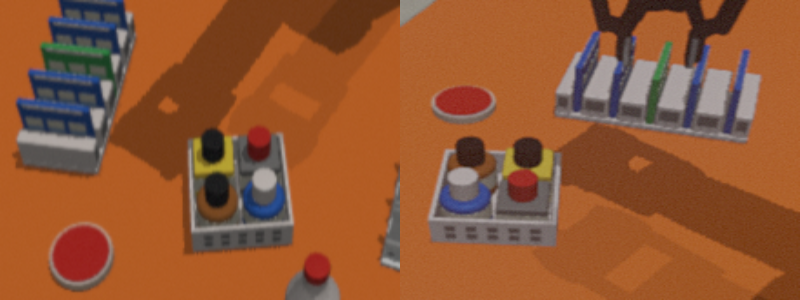

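All four containers stand flat in the basket, and the four blue trays are fully down in the rack with the green one untouched. Handing in.

```bash
python3 -c "
from rig import finish_job
print(finish_job())"
```

```text
the job is handed in; nothing more can be done
None
```

I handed the job in at about 77 s; the hand-in returned no verdict, but the last pictures showed all four blue trays upright in the rack slots, all four containers flat in the basket, and the green tray, wash bottle and dish where they started.

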